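Change the label reel by way of the angled rest

ROBOT

A 6-joint arm with a two-finger parallel gripper is mounted at the origin on the work surface. World frame = base frame: x ahead of the robot, y to its left, z up, the work surface at z = 0. Lengths are in mm, angles in rad, forces in N, time in s.
With the tool pointing down it reaches from about 250 to 800 mm from the base axis. Payload 3.9 kg.
Tool frame: the origin (TCP) lies between the finger pads; the fingertips stand bot.tips_ahead ahead of it and the grasp point (between the pads) lies 2 mm behind it (bot.tips_ahead is the distance from the TCP to the fingertips, in mm); x points along the fingers, z is the direction in which the jaws open and shut, and the axes are right-handed (so a half turn about x gives the same grasp; the last joint's range is limited). The gripper opens to 85 mm and grips with 20 to 120 N. Pads are 22 mm wide; open, the fingers measure 114 mm over their backs; the gripper's body (76 mm by 85 mm) begins 54 mm behind the grasp point. The pads swing forward as they close: fully open they stand 13 mm farther back than shut.
Start: joints at [1.22, 0.26, -0.138, 1.173, 0, 1.571], TCP at [180.411, 493.018, 248.304] pointing down, gripper open.
Joint ranges: [-2.78, 2.78], [-0.83, 1.72], [-1.28, 1.37], [-1.9, 2.12], [-1.57, 1.48], [-3.14, 3.14]. Speed limits (rad/s): [2.57, 2.57, 3.14, 3.14, 3.14, 3.14].

INTERFACE

Orientations are given as a unit quaternion [w, x, y, z].
In Python, from plant import bot gives the robot as it stands.
- The arm moves only by the tool send_rows, never from a script. Its argument "targets" is a list of rows, each a list of 7 numbers: the shift along the tool's x, y, z in m, then the turn, a rotation vector about the tool's x, y, z in degrees, then the opening in per cent of the stroke, from 0 (shut) to 100 (fully open). A call has 1 to 10 rows; each row is the pose to reach, as a shift and turn from the pose commanded when the call began, along the tool's axes at that moment; what a row does not reach only later rows make up. A row lasts 1/8 s, in which the tool goes at most 62.5 mm and 10.7 degrees, less where a joint would pass 70% of its speed; a pose out of reach is approached as far as the arm can. A call with a gripper value outside its range is refused whole. The fingers move at their own pace and stop on an object; the grip force is fixed at half the most. Time passes only in rows, so rows that repeat a pose let the fingers close. It gives the time, the measured TCP pose, the force and the opening at its end, in the units of the state.
- bot.read_state(): the state, without advancing time (a new reading comes with each control period).
- bot.camera(name): name is "scene" or "top" or "wrist"; returns a dict with "img" (400x640x3 uint8, blue, green, red), "K" (3x3 intrinsics, pixels), "world_from_camera" (4x4, takes a point from camera to world coordinates); the wrist camera has in their place "mount" (4x4, takes a point from camera to tool coordinates, whose origin is the TCP and whose axes are the tool frame's). Camera axes: x right, y up, looking along -z (the intrinsics and any distortion apply to the point x, -y, -z); pixel columns grow to the right and rows downward; lengths in mm; the calibration is good to about 2 mm. The wrist camera is an equidistant fisheye: a pixel r from the principal point sees the ray r / f radians off the axis. A picture is of the moment at which its call begins: read the wrist's pose just before it. There is no depth.
- bot.close_job(): hands the job in, once; it reports no verdict.
The state is a dict: "time": time; "joints": joint angles; "dq": joint speeds; "joint_torque": joint torques, N m; "position": TCP position; "tcp_rot": TCP orientation; "force": force on the tool from outside, world axes, zero at the start; "torque": the same for the moment, N m; "gripper_width": opening from 0.0 (shut) to 1.0 (fully open).
Only numpy, scipy, OpenCV 4.12 (cv2) and the standard library are available. Lean on these libraries where they do the work, as an engineer would, in place of code of your own. Each camera call takes 0.05 s, during which the arm holds its last target. There are 200 camera calls.

TASK

Load the full label reel into the label dispenser: lift it out of the storage rack by its top knob, park it on the angled block with its foot down at the toe stop and let go, then grip it anew across the paper roll and lay it gently in the dispenser's two V supports, black knob on the side to your right as you look from the counter box to the reel. Once the reel is in, turn the counter's reset knob anticlockwise back to its zero stop and let go. Leave the used-up reels, bottles, bowl and spatula where they are.

Things in the scene. Friction and masses are not known exactly. Their poses are not given: they have to be found in the camera images.
- reel_mid (a point): centre of the roll of the full label reel (loose, about 0.22 kg, same all round): aluminium shaft 14 mm thick, white paper roll 40 mm across, black knob 24 mm across on one end. Along the axis from the foot end: bare shaft 0-35 mm, roll 35-95, shaft 95-130, knob 130-150. This point is at 65 mm; its z axis points from foot to knob. It starts upright in a well of the rack, foot down.
- reel_foot (a point): centre of the full reel's foot end (0 mm along its axis). The foot stands 35 mm deep in a loose well with the roll resting on the rack; the reel lifts straight out.
- reel_knob (a point): centre of the full reel's black knob (140 mm along its axis)
- spent_a_mid (a point): a used-up reel standing in another well of the rack: same shaft and black knob as the full reel, but only a thin core of 22 mm diameter is left in place of the roll. Point on the axis, 65 mm from the foot end. Leave it standing.
- spent_b_mid (a point): a used-up reel standing in another well of the rack: same shaft and black knob as the full reel, but only a thin core of 22 mm diameter is left in place of the roll. Point on the axis, 65 mm from the foot end. Leave it standing.
- rack: white storage rack, fixed: block 80 x 200 x 40 mm (its x, y, z) with three wells of 17 mm diameter through it at y = -65, 0, 65 mm. Origin: centre of its underside. The full reel and two used-up ones stand in the wells in any order, feet 5 mm above the table, knob tops at 155 mm.
- rest_mid (a point): centre of the roll when the reel is parked on the white angled block (fixed, base 150 x 90 mm). The block holds the shaft sloping at 55 degrees from level, foot low, knob high, in two V supports, so that the roll hangs free 42 mm above the block's sloping face (axis to face). The shaft is laid in from above, square to the slope. The point's x axis is level and points uphill, z is up.
- rest_foot (a point): centre of the reel's foot end when parked against the block's toe stop, 45 mm above the table. Along the shaft from the toe stop the V supports (each 10 mm thick, 44 mm wide, arms 9 mm above the axis) stand at 14-24 mm and 101-111 mm. A shaft let go slightly high slides down to the stop.
- rest_knob (a point): centre of the knob of the reel when parked on the angled block; about 160 mm above the table and 80 mm farther uphill than rest_foot
- saddle_mid (a point): centre of the roll when the reel lies level in the dispenser, 80 mm above the table. The dispenser (fixed, grey base 270 x 170 mm, 16 mm thick) has two steel V supports; the roll hangs between them, the knob lies outside. The point's y axis points along the shaft from knob to foot. On its -x side is the counter box (top 40 mm high, centre 110 mm away), on its +x side a housing 90 mm high from 84 mm on.
- saddle_foot (a point): centre of the reel's foot end when it lies in the dispenser. The V supports are 10 mm thick and 44 mm wide, arms 9 mm above the axis; their inner faces are 36 mm (foot side) and 38 mm (knob side) from the roll's centre.
- saddle_knob (a point): centre of the reel's knob when it is laid in the dispenser
- reset (a joint): reset knob of the dispenser's counter, in rad: 0 is the zero stop (a hard stop), larger values are further clockwise seen from above; to reset it turn it anticlockwise seen from above until it stops. It starts at 0.5 to 1.4, stays where it is left and turns with about 0.05 N m.
- reset_grip (a point): centre of the reset knob's grip, a raised black bar (42 mm long, 14 mm thick, 32 mm high) on a round base, 77 mm above the table, on the knob's axis at the height to grip it; its x axis runs along the bar and turns with the knob (pinch the bar across, along the point's y axis).
- pill_a_mid (a point): white plastic bottle, diameter 42 mm, 80 mm tall, standing; point half-way up on its axis. Leave it alone.
- pill_b_mid (a point): amber bottle, diameter 38 mm, 74 mm tall, standing; point half-way up on its axis. Leave it alone.
- pill_c_mid (a point): white plastic bottle, diameter 40 mm, 78 mm tall, standing; point half-way up on its axis. Leave it alone.
- mortar_mid (a point): white ceramic bowl, rim diameter 72 mm, 50 mm tall; point on its axis 25 mm up. Leave it alone.
- spatula_grip (a point): a spatula 170 mm long lying flat; point on its handle. Leave it alone.
Mind the look-alikes: they are no part of the job. What is shaped like the part that bears reel_mid but yellow is not meant.

How it is judged:
By the outcome, as a careful person would: the job done as asked, in the order asked, and still so for the second after the job is handed in, with the robot touching nothing.
It also fails if it takes over 72 s, if anything falls off the work surface, if the arm or the gripper's body presses on something with over 40 N, if the wrist force passes 120 N, or if a joint passes its speed limit or range.

## Working session

There is one attempt and no reset: what is moved stays moved. The work goes in short steps, Python scripts to look and compute and a tool call to move; the robot and the scene stay as the last step left them, time stands still between calls to the robot, and variables do not carry over. Pictures are saved under pics/ and viewed, about 8 in all and at most 12, crops included, and the job is handed in when it is done.

Besides the shell and the picture viewer there is one more tool, called after ">>>" as a command line: name --pt "numbers of a row" for each row, then --argument value for the rest. send_rows: Moves the arm, as the interface text tells. Its arguments: {"type":"object","properties":{"targets":{"type":"array","items":{"type":"array","items":{"type":"number"}}}},"required":["targets"]}

```bash
ls; mkdir -p pics
python3 - <<'E'
from plant import bot
import cv2,numpy as np
print(bot.tips_ahead, bot.read_state())
for n in ("scene","top"):
    c=bot.camera(n); cv2.imwrite(f"pics/{n}0.png",c["img"]); np.savez(f"{n}.npz",K=c["K"],T=c["world_from_camera"]); print(n,c["K"],c["world_from_camera"],[k for k in c])
E
```

```text
pics
17.0 {'time': 0.0, 'joints': array([ 1.22001960e+00,  2.60690766e-01, -1.39383409e-01,  1.17273665e+00,
        1.30033191e-05,  1.57079151e+00]), 'dq': array([-7.84604932e-04, -6.26946544e-04, -8.22386982e-04,  1.96246684e-04,
        1.18796220e-03,  2.89164842e-05]), 'joint_torque': array([ 2.15178014e-03, -4.05675960e+01,  2.53924048e+01,  1.86918204e-02,
        3.22951319e-04, -7.71786741e-07]), 'position': array([180.17047849, 492.40301346, 247.45594101]), 'tcp_rot': array([ 0.57898703, -0.40548958,  0.58015985,  0.40468108]), 'force': array([ 0.0946745 ,  0.14742866, -0.0581334 ]), 'torque': array([ 0.10100837,  0.00883134, -0.04024203]), 'gripper_width': 1.0038935712394719}
scene [[411.18720861   0.         316.59744506]
 [  0.         411.18720861 204.6658143 ]
 [  0.           0.           1.        ]] [[-8.81809299e-01 -3.66537935e-01  2.96752932e-01  8.76798929e+02]
 [ 4.71309214e-01 -6.62595587e-01  5.82095106e-01  6.23041631e+02]
 [-1.67327549e-02  6.53159269e-01  7.57035656e-01  9.09601825e+02]
 [ 0.00000000e+00  0.00000000e+00  0.00000000e+00  1.00000000e+00]] ['img', 'K', 'world_from_camera']
top [[430.65900364   0.         324.41638425]
 [  0.         430.65900364 194.86707089]
 [  0.           0.           1.        ]] [[ 2.77619188e-02  9.86087361e-01 -1.63893238e-01  3.73932354e+02]
 [-9.99510080e-01  2.97538656e-02  9.71115781e-03  2.22535845e+01]
 [ 1.44525073e-02  1.63543343e-01  9.86430281e-01  1.16463379e+03]
 [ 0.00000000e+00  0.00000000e+00  0.00000000e+00  1.00000000e+00]] ['img', 'K', 'world_from_camera']
```

View pics/scene0.png

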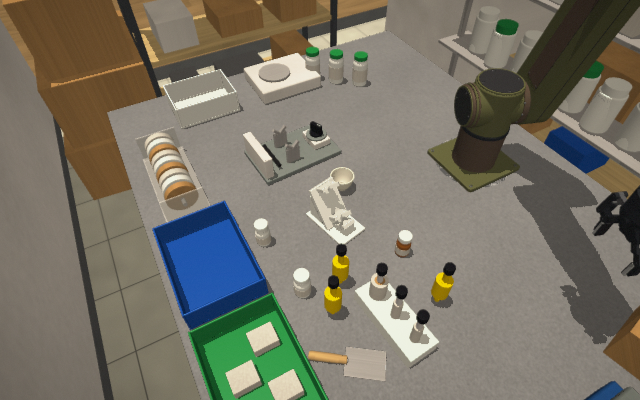

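View pics/top0.png

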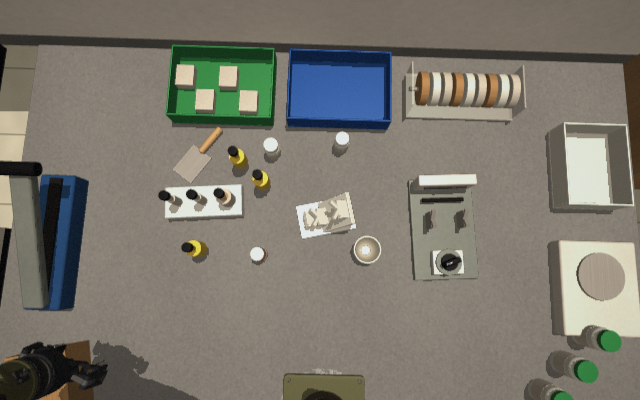

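Candidates in the scene picture are the rack reels at (379,283), (400,300) and (421,325), and yellow look-alikes at (341,265), (333,297) and (443,285). The full reel is the wide white roll at (379,283), which is (224,196) in the top view. I'll check this in an enlarged crop.

Run:
```python
import cv2,numpy as np
s=cv2.imread("pics/scene0.png");t=cv2.imread("pics/top0.png")
def cr(i,x,y,w,h,k): return cv2.resize(i[y:y+h,x:x+w],None,fx=k,fy=k,interpolation=cv2.INTER_CUBIC)
# rack scene / rack+rest top
a=cr(s,345,255,100,110,4); b=cr(t,155,180,100,50,4); 
c=cr(s,300,175,75,75,4)
A=np.zeros((600,800,3),np.uint8)
A[:440,:400]=a; A[:200,400:800]=b; A[200:500,400:700]=c
cv2.imwrite("pics/c1.png",A)
B=np.zeros((600,800,3),np.uint8)
B[:360,:400]=cr(s,240,115,100,90,4); B[:440,400:720]=cr(t,402,170,80,110,4)
B[360:600,:280]=cr(t,290,185,70,60,4)
cv2.imwrite("pics/c2.png",B)
```

```text
(no output)
```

View pics/c1.png

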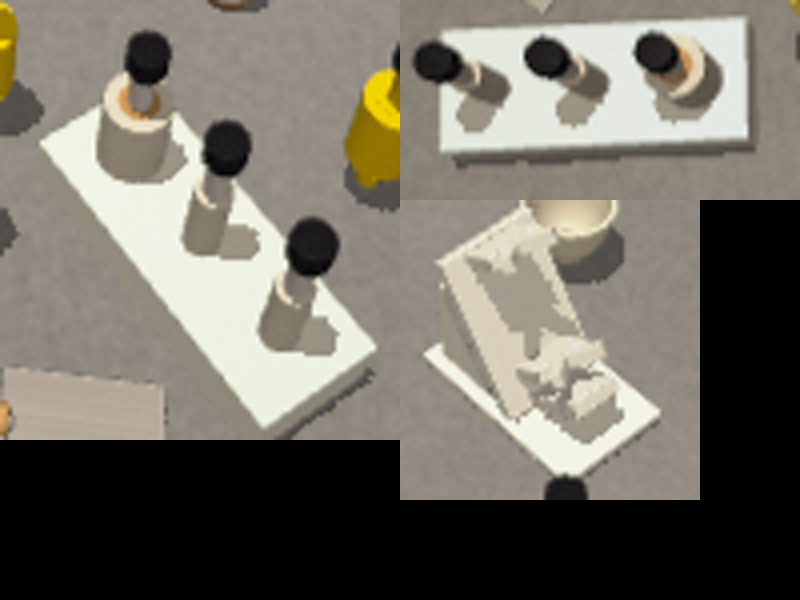

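View pics/c2.png

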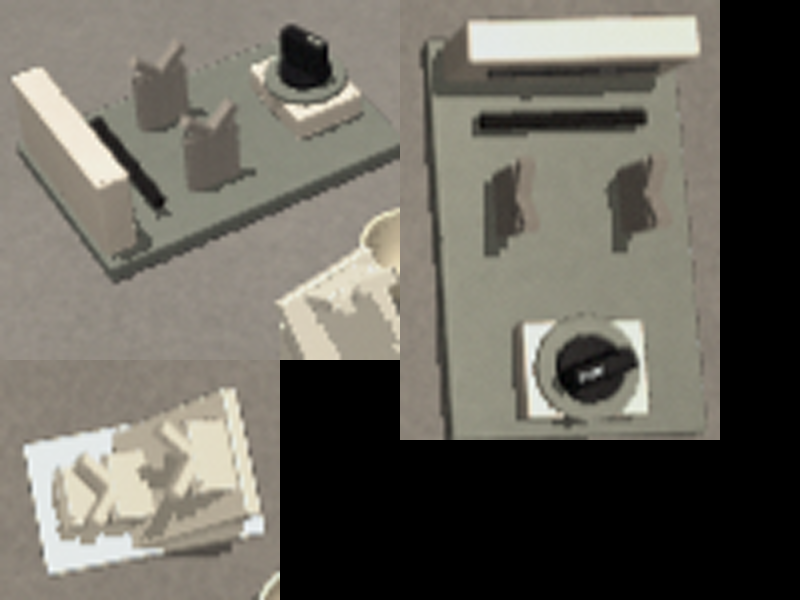

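The full reel is confirmed: its wide roll sits at the -y end of the rack, with the two thin cores beside it. The parking block's uphill side is toward about -y, and the dispenser's counter is on the -x side. Next I'll fit rough poses.

```bash
cat > h.py <<'E'
import numpy as np,cv2
from scipy.optimize import least_squares
from scipy.spatial.transform import Rotation as R
C={n:dict(np.load(f"{n}.npz")) for n in("scene","top")}
def proj(n,P):
    T=C[n]["T"];p=(np.asarray(P,float)-T[:3,3])@T[:3,:3]
    K=C[n]["K"];return np.stack([K[0,2]-K[0,0]*p[...,0]/p[...,2],K[1,2]+K[1,1]*p[...,1]/p[...,2]],-1)
def fit(model,obs,p0):
    # model(p)->{key:xyz}, obs: list (cam,key,u,v)
    f=lambda p:np.concatenate([proj(n,model(p)[k])-np.array([u,v]) for n,k,u,v in obs])
    r=least_squares(f,p0,loss='soft_l1',x_scale=[10,10,.1][:len(p0)]);return r.x,f(r.x).reshape(-1,2).round(1)
def frame(p): c,s=np.cos(p[2]),np.sin(p[2]);return lambda x,y,z:np.array([p[0]+c*x-s*y,p[1]+s*x+c*y,z])
def rot(st): q=st["tcp_rot"];return R.from_quat([q[1],q[2],q[3],q[0]])
def row(st,pos,xdir,zdir):
    """shift(m, tool axes) and rotvec(deg) to reach pos/orientation"""
    x=np.array(xdir,float);x/=np.linalg.norm(x);z=np.array(zdir,float);z-=x*(z@x);z/=np.linalg.norm(z)
    G=R.from_matrix(np.stack([x,np.cross(z,x),z],1));r0=rot(st)
    return r0.inv().apply(np.array(pos)-st["position"])/1000,(r0.inv()*G).as_rotvec(degrees=True)
E
python3 - <<'E'
from h import *
print("reel",fit(lambda p:{'k':np.array([p[0],p[1],145]),'t':np.array([p[0],p[1],155])},[("scene","k",382,269.2),("top","k",219.2,193.2)],[400,250]))
def rack(p):
    f=frame(p);return {(i,j):f(40*i,100*j,40) for i in(-1,1) for j in(-1,1)}
print("rack",fit(rack,[("top",(1,1),165,188),("top",(1,-1),241.8,184.2),("top",(-1,-1),242,214.5),("top",(-1,1),165,218),("scene",(1,-1),355,290.75),("scene",(-1,1),438.75,342),("scene",(1,1),410.5,362)],[400,320,0]))
def rb(p): # base centre, x uphill
    f=frame(p);return {(i,j):f(75*i,45*j,6) for i in(-1,1) for j in(-1,1)}
print("restbase",fit(rb,[("top",(-1,1),295.75,206.2),("top",(-1,-1),302.5,238.2),("top",(1,-1),355.75,228.2),("scene",(1,1),306.25,213),("scene",(-1,1),342,243.75),("scene",(-1,-1),365,228)],[370,20,-1.5]))
def dv(p):
    f=frame(p);d={}
    for n,y in(('F',46),('K',-38)):
        for i in(-1,1): d[n,i]=f(22*i,y,89)
    d['Fm']=f(0,41,89);d['Km']=f(0,-43,89);return d
print("disp",fit(dv,[("top",'Fm',433,218.5),("top",'Km',465.75,218.2),("scene",('F',1),287,146.2),("scene",('F',-1),298,140.5),("scene",('K',1),273.75,131.2),("scene",('K',-1),285.75,125.5)],[370,-200,0]))
from plant import bot
c=bot.camera("wrist");print(c["K"],c["mount"]);np.savez("wrist.npz",K=c["K"],T=c["mount"])
E
```

```text
reel (array([539.9770766 , 264.79827385]), array([[-0.1, -0.3],
       [-0.3, -0.1]]))
rack (array([5.35435479e+02, 3.29676448e+02, 7.36020375e-02]), array([[ 0.1, -0.6],
       [-0.8,  0. ],
       [-0.5, -0.3],
       [-0.4, -0.4],
       [-0.3, -0.8],
       [ 0.4, -0.6],
       [ 0.2, -0.5]]))
restbase (array([504.95438171,   4.48273215,  -1.35172844]), array([[ 0.1,  0.1],
       [-0.6,  0.8],
       [ 0.9,  0.3],
       [-0.7,  0.1],
       [-0.6,  1.8],
       [ 0.3, -0.2]]))
disp (array([ 5.03925244e+02, -3.04671827e+02,  5.85603515e-02]), array([[ 0.1, -0.4],
       [ 0.5, -1. ],
       [-0.1, -0.3],
       [ 1.6,  0.2],
       [ 0.2, -0.3],
       [ 0.6,  0.6]]))
[[309.70691629   0.         315.82963329]
 [  0.         309.70691629 201.17218934]
 [  0.           0.           1.        ]] [[ 4.29650405e-04  2.96586448e-01 -9.55005913e-01 -1.25423882e+02]
 [ 3.03848505e-05  9.55005997e-01  2.96586488e-01  7.57466445e+01]
 [ 9.99999907e-01 -1.56446217e-04  4.01306978e-04  1.43758385e+00]
 [ 0.00000000e+00  0.00000000e+00  0.00000000e+00  1.00000000e+00]]
```

Run:
```python
from h import *
from plant import bot
st=bot.read_state();print(rot(st).as_matrix().round(3))
u=np.array([.217,-.976,0]);v=np.array([.976,.217,0])
for s in(1,-1):print(s,row(st,[500,100,300],[0,0,-1],s*v))
```

```text
[[-0.001 -0.939  0.344]
 [-0.001  0.344  0.939]
 [-1.     0.    -0.002]]
1 (array([-0.05196729, -0.43518644, -0.25886462]), array([ 5.73687855e+01, -7.99126552e-02,  4.27179450e-02]))
-1 (array([-0.05196729, -0.43518644, -0.25886462]), array([-1.22631175e+02, -4.99604372e-02, -9.34612184e-02]))
```

>>> send_rows --pt "-0.012 -0.449 -0.296 57.4 0 0 100" --pt "-0.012 -0.449 -0.296 57.4 0 0 100" --pt "-0.012 -0.449 -0.296 57.4 0 0 100" --pt "-0.012 -0.449 -0.296 57.4 0 0 100" --pt "-0.012 -0.449 -0.296 57.4 0 0 100" --pt "-0.012 -0.449 -0.296 57.4 0 0 100" --pt "-0.012 -0.449 -0.296 57.4 0 0 100" --pt "-0.012 -0.449 -0.296 57.4 0 0 100" --pt "-0.012 -0.449 -0.296 57.4 0 0 100" --pt "-0.012 -0.449 -0.296 57.4 0 0 100"

```text
time: 1.4
position: [501.6, 58.7, 259.8]
tcp_rot: [0.703, -0.076, 0.703, 0.075]
force: [0.3, 0.7, 0.2]
gripper_width: 1.001
```

```bash
cat >> h.py <<'E'
W=dict(np.load("wrist.npz"))
def wproj(st,P):
    q=rot(st).inv().apply(np.asarray(P,float)-st["position"]); c=(q-W["T"][:3,3])@W["T"][:3,:3]
    d=np.array([c[0],-c[1],-c[2]]);r=np.hypot(d[0],d[1]);t=np.arctan2(r,d[2]);f=W["K"][0,0]
    return np.array([W["K"][0,2]+f*t*d[0]/r,W["K"][1,2]+f*t*d[1]/r])
def wshot(name):
    from plant import bot
    import pickle
    st=bot.read_state();im=bot.camera("wrist")["img"];cv2.imwrite(f"pics/{name}.png",im);pickle.dump(st,open(name+".pkl","wb"));return st,im
E
python3 - <<'E'
from h import *
st,im=wshot("w1");print(st["time"],st["position"],rot(st).as_matrix().round(3),st["joints"].round(2))
cv2.imwrite("pics/w1.png",cv2.resize(im,(800,500),interpolation=cv2.INTER_CUBIC))
E
```

```text
1.4 [501.62647721  58.67154178 259.81404501] [[-0.    -0.212  0.977]
 [-0.     0.977  0.212]
 [-1.    -0.    -0.   ]] [ 0.12  0.22 -0.16  1.19 -0.    1.47]
```

View pics/w1.png

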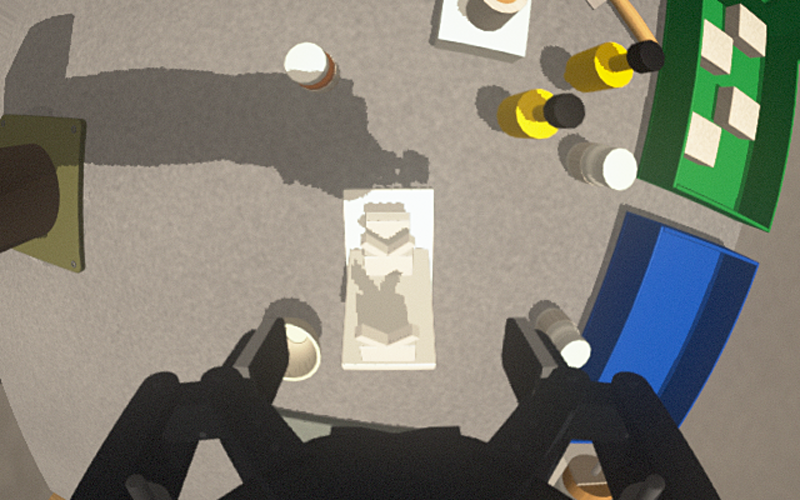

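The view is well aligned, with the block at (345-435, 190-368) and its two V supports at rows ~240 and ~340. I'll enlarge it.

Run:
```python
from h import *
import pickle
im=cv2.resize(cv2.imread("pics/w1.png"),(640,400),interpolation=cv2.INTER_AREA)
st=pickle.load(open("w1.pkl","rb"))
big=cv2.resize(im[145:300,265:360],None,fx=3.8,fy=3.8,interpolation=cv2.INTER_CUBIC)
o=big.copy()
f=frame([505,4.5,-1.352]); a=np.radians(55);cu,su=np.cos(a),np.sin(a)
def P(s,h,v,u0): return f(u0+s*cu-h*su,v,45+s*su+h*cu)
u0=-50
for s in(14,24,101,111):
    pts=[(wproj(st,P(s,h,v,u0))-[265,145])*3.8 for h,v in((9,-22),(9.9,-14),(-10,0),(9.9,14),(9,22))]
    cv2.polylines(o,[np.int32(pts)],False,(0,0,255) if s in(14,101) else (255,0,0),1)
for i,j in((1,1),(1,-1),(-1,1),(-1,-1)):
    p=(wproj(st,f(75*i,45*j,6))-[265,145])*3.8;cv2.circle(o,np.int32(p),4,(0,160,0),1)
cv2.imwrite("pics/w1c.png",np.hstack([big,o]));print(big.shape)
```

```text
(589, 361, 3)
```

View pics/w1c.png

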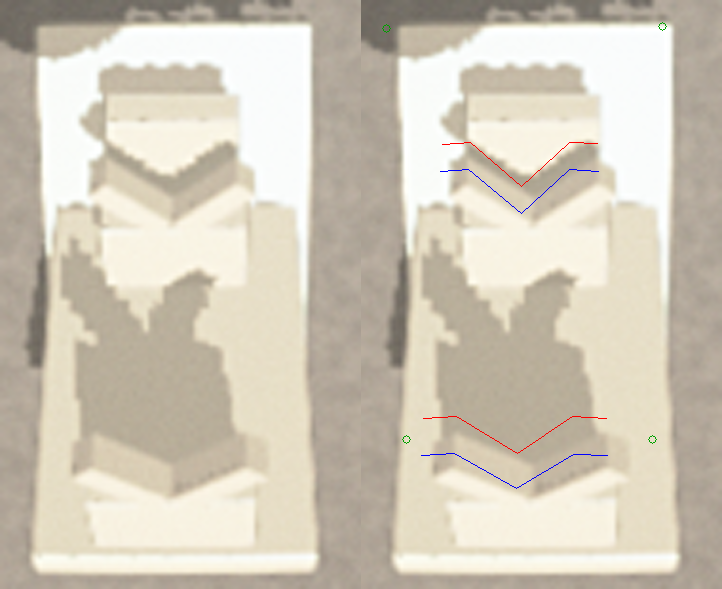

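Compared with the overlay, the block lies about 3 mm to the right (+v) and 1-2 mm uphill. I'll split that difference with the scene fit. Now above the reel's knob.

>>> send_rows --pt "0.03 0.193 0.081 0 0 0 100" --pt "0.03 0.193 0.081 0 0 0 100" --pt "0.03 0.193 0.081 0 0 0 100" --pt "0.03 0.193 0.081 0 0 0 100" --pt "0.03 0.193 0.081 0 0 0 100" --pt "0.03 0.193 0.081 0 0 0 100" --pt "0.03 0.193 0.081 0 0 0 100"

```text
time: 2.33
position: [537.4, 265.4, 230.9]
tcp_rot: [0.703, -0.077, 0.703, 0.076]
force: [-0.2, -0.9, -0.2]
gripper_width: 0.998
```

Run:
```python
from h import *
st,im=wshot("w2");print(st["time"],st["position"],rot(st).as_matrix().round(3),st["joints"].round(2))
for P in([540,264.8,145],[540,264.8,155],[540,264.8,100]):print(wproj(st,P))
g=cv2.cvtColor(im,cv2.COLOR_BGR2GRAY)
p=wproj(st,[540,264.8,155]).astype(int)
cv2.imwrite("pics/w2c.png",cv2.resize(im[p[1]-110:p[1]+60,p[0]-130:p[0]+130],None,fx=3,fy=3,interpolation=cv2.INTER_CUBIC));print(p)
v=np.array([.976,.217,0]);print(row(st,[540,264.8,143],[0,0,-1],v))
```

```text
2.325 [537.43294797 265.37757958 230.89764047] [[ 0.    -0.215  0.977]
 [-0.     0.977  0.215]
 [-1.    -0.     0.   ]] [ 0.46  0.4   0.02  1.19 -0.    1.81]
[317.22828826 215.92938837]
[317.28648212 220.8441623 ]
[317.01557227 198.10989275]
[317 220]
(array([ 0.08789841, -0.00109589,  0.00236379]), array([-0.12287016,  0.01244571,  0.0130254 ]))
```

View pics/w2c.png

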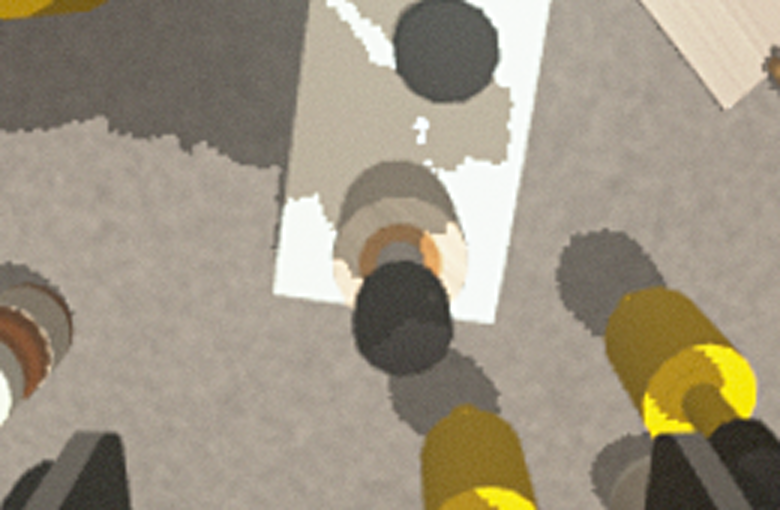

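The knob disc is at (403,322) in the crop and the fingers are symmetric about ~387. So it lies ~3.5 mm along +z from the tool, and along y it is right. Descend and grip.

>>> send_rows --pt "0.045 0 0.0035 0 0 0 100" --pt "0.07 0 0.0035 0 0 0 100" --pt "0.088 0 0.0035 0 0 0 100" --pt "0.088 0 0.0035 0 0 0 100" --pt "0.088 0 0.0035 0 0 0 100" --pt "0.088 0 0.0035 0 0 0 15" --pt "0.088 0 0.0035 0 0 0 0" --pt "0.088 0 0.0035 0 0 0 0" --pt "0.088 0 0.0035 0 0 0 0" --pt "0.088 0 0.0035 0 0 0 0"

```text
time: 3.62
position: [541.1, 267.6, 142.8]
tcp_rot: [0.703, -0.077, 0.703, 0.077]
force: [-1.1, -0.4, 4.3]
gripper_width: 0.262
```

>>> send_rows --pt "0 0 0 0 0 0 0" --pt "-0.01 0 0 0 0 0 0" --pt "-0.02 0 0 0 0 0 0" --pt "-0.04 0 0 0 0 0 0" --pt "-0.06 0 0 0 0 0 0"

```text
time: 4.25
position: [540.9, 267.3, 202.9]
tcp_rot: [0.703, -0.077, 0.703, 0.077]
force: [0.2, 0.3, -3.1]
gripper_width: 0.259
```

Run:
```python
from h import *
st,im=wshot("w3");print(st)
s=__import__("plant").bot.camera("scene")["img"]
cv2.imwrite("pics/g1.png",np.hstack([cv2.resize(s[215:365,340:460],None,fx=3,fy=3),cv2.resize(im[100:250,240:400],None,fx=2.75,fy=3)]))
```

```text
{'time': 4.25, 'joints': array([ 4.59064083e-01,  4.15413438e-01, -2.58542205e-02,  1.13025573e+00,
       -4.53803392e-05,  1.81169396e+00]), 'dq': array([-1.05522863e-04, -8.96226949e-02,  2.93086035e-01,  3.76901146e-01,
       -9.04597541e-04, -1.57106975e-03]), 'joint_torque': array([-9.57420489e-04, -4.99282265e+01,  2.52147871e+01, -3.88729032e-01,
       -5.34058199e-03,  4.71333044e-05]), 'position': array([540.90698732, 267.34612314, 202.85175875]), 'tcp_rot': array([ 0.70266795, -0.07708382,  0.70313989,  0.0768774 ]), 'force': array([ 0.21699545,  0.31797632, -3.07533356]), 'torque': array([ 0.01465899, -0.05212298, -0.01449458]), 'gripper_width': 0.25949462715463734}
```

View pics/g1.png

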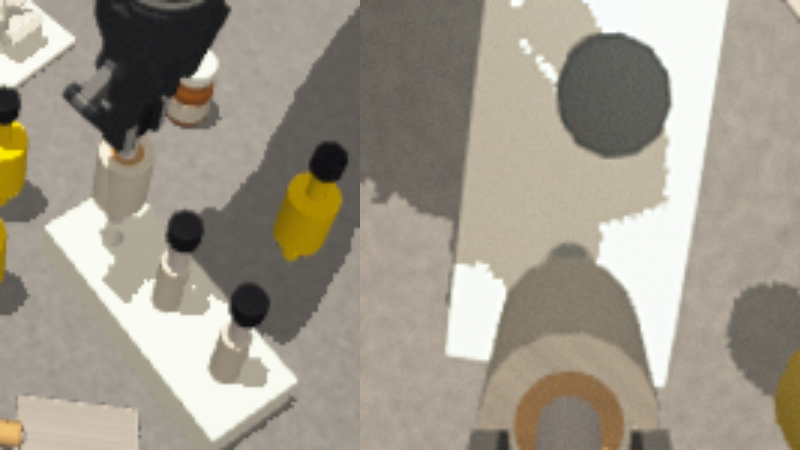

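Gripped at 0.26 and lifted, hanging nearly straight. The roll and foot rows hint that the foot leans a few degrees toward tool +y. Next I'll work out the moves to the block.

```bash
cat >> h.py <<'E'
yaw=-1.352;u=np.array([np.cos(yaw),np.sin(yaw),0]);v=np.array([-u[1],u[0],0])
ca,sa=np.cos(np.radians(55)),np.sin(np.radians(55))
d=ca*u+np.array([0,0,sa]);n=-sa*u+np.array([0,0,ca])
foot=np.array([496,52.7,45.])
E
python3 - <<'E'
from h import *
import pickle
st=pickle.load(open("w3.pkl","rb"))
# reel lean from wrist image: rows for axial points at y offsets
def wt(P):
    c=(np.array(P,float)-W["T"][:3,3])@W["T"][:3,:3];q=np.array([c[0],-c[1],-c[2]]);r=np.hypot(q[0],q[1]);t=np.arctan2(r,q[2]);return (W["K"][:2,2]+W["K"][0,0]*t*q[:2]/r).round(1)
for y in(-4,0,4):print(y,"foot far edge",wt([137.8,y+7,0]),"core rim far",wt([42.8,y+12,0]),"roll rim far",wt([42.8,y+20,0]), "roll bottom far",wt([102.8,y+20,0]))
x=-np.cos(.035)*d-np.sin(.035)*n
fin=foot+140*d+.8*d+2*n
for p in([541,267.4,323],):print("up")
s2=dict(st);s2["position"]=np.array([540.9,267.3,323])
print(row(s2,[505,20,323],x,v),row(s2,fin+60*n,x,v),fin+60*n,fin)
E
```

```text
-4 foot far edge [314.3 191.4] core rim far [313.5 226.5] roll rim far [313.5 213.6] roll bottom far [314.1 187.2]
0 foot far edge [314.3 187. ] core rim far [313.5 220.1] roll rim far [313.4 207. ] roll bottom far [314.1 182.1]
4 foot far edge [314.3 182.6] core rim far [313.5 213.6] roll rim far [313.4 200.3] roll bottom far [314.1 177. ]
up
(array([ 1.12410247e-04, -2.33667781e-01, -8.85745771e-02]), array([-4.65566027e-02, -2.83406262e-02,  3.30070962e+01])) (array([ 0.12721436, -0.22973943, -0.09017641]), array([-4.65566027e-02, -2.83406262e-02,  3.30070962e+01])) [502.50559598  23.44241762 195.89834689] [513.17364915 -24.53496142 161.48376071]
```

The roll's rim and bottom both give y ≈ -2.5 mm, so the reel does not lean; the bump was the rack well. I'm dropping the lean correction and using a 35° turn.

>>> send_rows --pt "-0.06 0 0 0 0 0 0" --pt "-0.12 0 0 0 0 0 0" --pt "-0.12 -0.06 -0.022 0 0 9 0" --pt "-0.12 -0.11 -0.042 0 0 18 0" --pt "-0.12 -0.16 -0.062 0 0 27 0" --pt "-0.12 -0.21 -0.08 0 0 35 0" --pt "-0.12 -0.234 -0.0885 0 0 35 0" --pt "-0.06 -0.232 -0.089 0 0 35 0" --pt "-0.02 -0.23 -0.09 0 0 35 0" --pt "0.007 -0.23 -0.09 0 0 35 0"

```text
time: 5.6
position: [501.9, 23.0, 192.5]
tcp_rot: [0.646, 0.138, 0.695, 0.284]
force: [-0.0, -0.1, -3.4]
gripper_width: 0.26
```

Run:
```python
from h import *
st,im=wshot("w4");print(st["time"],st["position"],st["force"],st["gripper_width"],st["joints"].round(2))
fin=foot+140*d+.8*d+2.6*n
print(row(st,fin,-d,v),row(st,fin+60*n,-d,v))
b=__import__("plant").bot; s=b.camera("scene")["img"]; t=b.camera("top")["img"]
A=np.zeros((600,800,3),np.uint8)
A[:480,:400]=cv2.resize(s[140:260,280:380],None,fx=4,fy=4,interpolation=cv2.INTER_CUBIC)
A[:300,400:800]=cv2.resize(t[175:250,275:375],None,fx=4,fy=4,interpolation=cv2.INTER_CUBIC)
A[300:600,400:800]=cv2.resize(im[100:250,220:420],None,fx=2,fy=2)
cv2.imwrite("pics/p1.png",A)
```

```text
5.6 [501.88486835  23.01886702 192.50484392] [-0.0399666  -0.07569016 -3.41763184] 0.26034697629847037 [-0.27  0.45 -0.16  1.27  0.53  1.  ]
(array([-0.00260633, -0.05722428,  0.0008183 ]), array([-0.12574873, -0.11295783,  0.01511137])) (array([-0.00262202,  0.00277558,  0.0006866 ]), array([-0.12574873, -0.11295783,  0.01511137]))
```

View pics/p1.png

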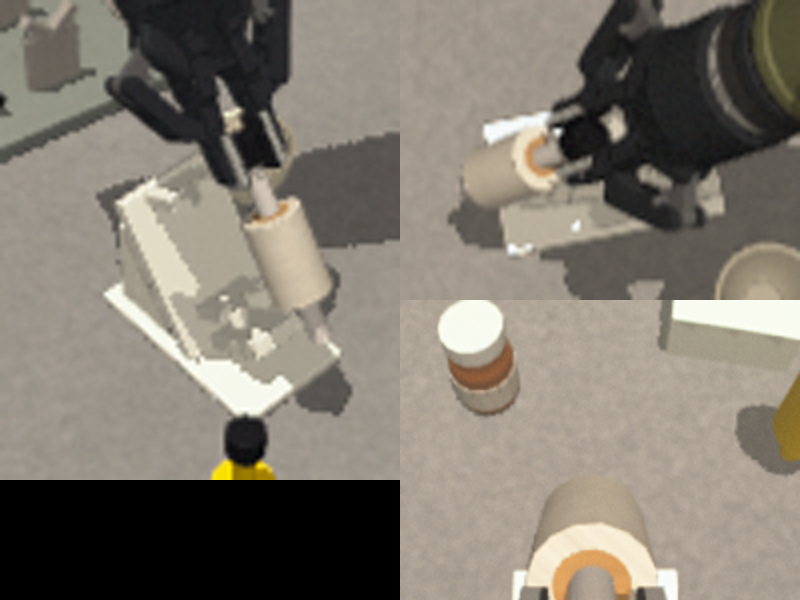

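The reel is held over the block, parallel to the slope, foot at (333,352) in the crop. I'll do a quick numeric consistency check before lowering.

Run:
```python
from h import *
import pickle
st=pickle.load(open("w4.pkl","rb"));r=rot(st)
g=lambda x,y:st["position"]+r.apply([x,y,0])
for nm,x in(("foot",137.8),("rollbot",102.8),("rolltop",42.8)):
    P=g(x,-2.6);print(nm,P.round(1),"scene crop",((proj("scene",P)-[280,140])*4).round(),"top crop",((proj("top",P)-[275,175])*4+[400,0]).round())
# V notch/arms predicted in scene after shift
for s in(19,106):print(s,((proj("scene",foot+s*d)-[280,140])*4).round())
```

```text
foot [484.9  98.   78.1] scene crop [322. 339.] top crop [458. 184.]
rollbot [489.4  78.4 106.8] scene crop [302. 293.] top crop [487. 173.]
rolltop [496.9  44.9 155.9] scene crop [267. 210.] top crop [540. 152.]
19 [258. 305.]
106 [209. 191.]
```

>>> send_rows --pt "-0.0026 -0.02 0.0015 0 0 0 0" --pt "-0.0026 -0.04 0.0015 0 0 0 0" --pt "-0.0026 -0.048 0.0015 0 0 0 0" --pt "-0.0026 -0.051 0.0015 0 0 0 0" --pt "-0.0026 -0.054 0.0015 0 0 0 0" --pt "-0.0026 -0.054 0.0015 0 0 0 0"

```text
time: 6.5
position: [514.3, -20.8, 166.6]
tcp_rot: [0.647, 0.138, 0.693, 0.285]
force: [0.3, -0.8, -2.3]
gripper_width: 0.26
```

>>> send_rows --pt "0 -0.001 0 0 0 0 0" --pt "0 -0.002 0 0 0 0 0" --pt "0 -0.0025 0 0 0 0 0"

```text
time: 6.88
position: [514.8, -22.8, 165.1]
tcp_rot: [0.647, 0.138, 0.694, 0.285]
force: [0.1, -0.2, -2.4]
gripper_width: 0.264
```

>>> send_rows --pt "0 -0.001 0 0 0 0 0" --pt "0 -0.002 0 0 0 0 0" --pt "0 -0.003 0 0 0 0 0" --pt "0 -0.003 0 0 0 0 0"

```text
time: 7.38
position: [515.3, -25.3, 163.3]
tcp_rot: [0.647, 0.138, 0.694, 0.285]
force: [-0.3, -0.0, -1.8]
gripper_width: 0.263
```

>>> send_rows --pt "0 -0.001 0 0 0 0 0" --pt "0 -0.002 0 0 0 0 0" --pt "0 -0.002 0 0 0 0 0"

```text
time: 7.75
position: [515.3, -26.4, 162.4]
tcp_rot: [0.647, 0.139, 0.694, 0.285]
force: [-1.5, 3.2, 0.1]
gripper_width: 0.259
```

Run:
```python
from h import *
from plant import bot
st=bot.read_state();print(st["position"],st["force"],st["torque"],st["time"])
f=st["position"]+rot(st).apply([137.8,-2.6,0])-foot;print("foot err along d,n,v",f@d,f@n,f@v)
s=bot.camera("scene")["img"];t=bot.camera("top")["img"]
A=np.hstack([cv2.resize(s[150:250,295:375],None,fx=5,fy=5,interpolation=cv2.INTER_CUBIC),cv2.resize(t[180:280,285:365],None,fx=5,fy=5,interpolation=cv2.INTER_CUBIC)])
cv2.imwrite("pics/p2.png",A)
```

```text
[515.26123889 -26.35904953 162.43587535] [-1.47587832  3.18236218  0.14191804] [-0.09456766  0.18282802  0.14714549] 7.75
foot err along d,n,v 5.057483356217516 -1.6821689883328166 1.630899014395589
```

Contact along the slope normal, ~4 N. I'll look once before letting go.

View pics/p2.png

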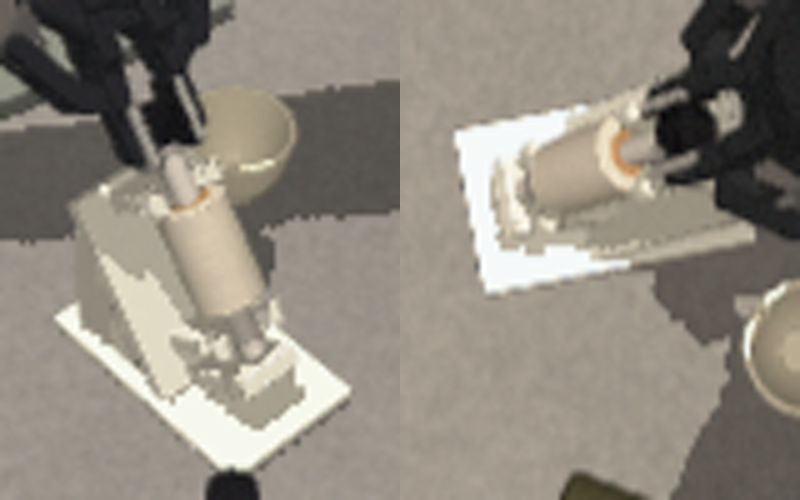

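The shaft lies in both Vs, with the foot at (255,348) just above the toe stop. I'll release it, let it slide, and back off along the tool.

>>> send_rows --pt "0.002 0 0 0 0 0 0" --pt "0.003 0 0 0 0 0 0" --pt "0.003 0 0 0 0 0 30" --pt "0.003 0 0 0 0 0 45" --pt "0.003 0 0 0 0 0 60" --pt "0.003 0 0 0 0 0 60" --pt "0.003 0 0 0 0 0 60" --pt "0.003 0 0 0 0 0 60"

```text
time: 8.85
position: [515.4, -25.2, 159.7]
tcp_rot: [0.647, 0.138, 0.693, 0.285]
force: [-0.8, 0.3, -0.1]
gripper_width: 0.603
```

>>> send_rows --pt "-0.02 0 0 0 0 0 60" --pt "-0.05 0 0 0 0 0 60" --pt "-0.1 0 0 0 0 0 60" --pt "-0.15 0 0 0 0 0 60" --pt "-0.15 0 0 0 0 0 60"

```text
time: 9.48
position: [535.7, -111.4, 285.1]
tcp_rot: [0.65, 0.137, 0.692, 0.283]
force: [0.4, 0.6, -0.3]
gripper_width: 0.598
```

Run:
```python
from h import *
st,im=wshot("w5");print(st["time"],st["position"],st["force"],st["gripper_width"],st["joints"].round(2))
from plant import bot
s=bot.camera("scene")["img"];t=bot.camera("top")["img"]
A=np.zeros((600,800,3),np.uint8)
A[:400,:320]=cv2.resize(s[165:245,305:369],None,fx=5,fy=5,interpolation=cv2.INTER_CUBIC)
A[:360,320:720]=cv2.resize(t[180:252,285:365],None,fx=5,fy=5,interpolation=cv2.INTER_CUBIC)
A[400:600,:320]=cv2.resize(im,(320,200),interpolation=cv2.INTER_AREA)
A[360:600,320:720]=cv2.resize(im[120:240,220:420],None,fx=2,fy=2)
cv2.imwrite("pics/p3.png",A)
for k,s_ in(("foot",0),("rb",35),("rt",95),("knob",140)):
    P=foot+s_*d;print(k,((proj("scene",P)-[305,165])*5).round(),((proj("top",P)-[285,180])*5+[320,0]).round(),((wproj(st,P)-[220,120])*2+[320,360]).round())
```

```text
9.475 [ 535.71597754 -111.4387745   285.09274047] [ 0.42760395  0.6423847  -0.26938411] 0.598022105671728 [-0.46  0.55  0.25  1.68  0.47  0.8 ]
foot [210. 287.] [434. 193.] [503. 444.]
rb [186. 231.] [472. 179.] [502. 454.]
rt [144. 132.] [540. 154.] [501. 476.]
knob [111.  55.] [596. 134.] [500. 498.]
```

View pics/p3.png

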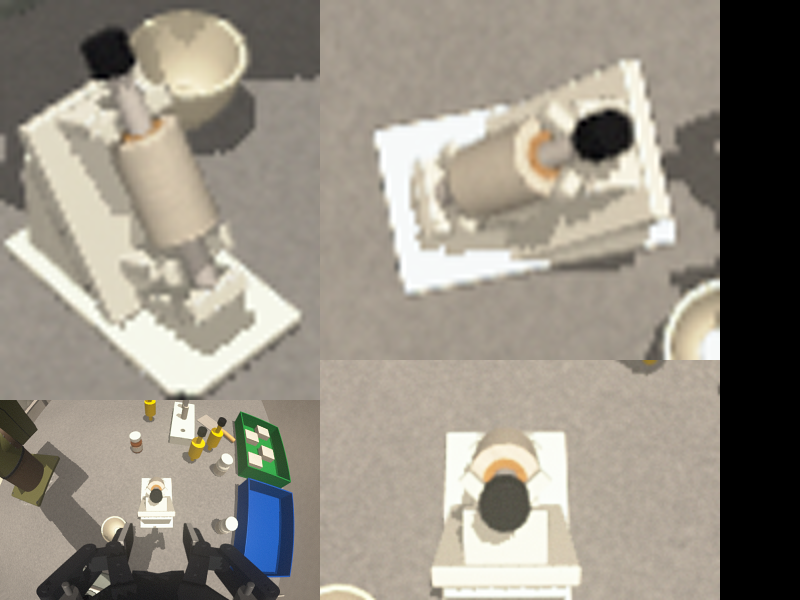

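The reel is parked: knob at (107,52) in the scene crop, foot on the toe stop, both as predicted within 2-3 mm. Now I'll re-grip square to the slope across the roll.

Run:
```python
from h import *
from plant import bot
st=bot.read_state();mid=foot+66.5*d+1.3*v
print(mid,row(st,mid-2*n+110*n,-n,v))
```

```text
[505.54809238  15.74868551  99.47361095] (array([ 0.22266798,  0.10793651, -0.00031402]), array([-2.21428821e-02, -6.95350272e-02, -9.00422451e+01]))
```

>>> send_rows --pt "0.025 0.012 0 0 0 -10 100" --pt "0.05 0.024 0 0 0 -20 100" --pt "0.075 0.036 0 0 0 -30 100" --pt "0.1 0.048 0 0 0 -40 100" --pt "0.125 0.06 0 0 0 -50 100" --pt "0.15 0.072 0 0 0 -60 100" --pt "0.175 0.084 0 0 0 -70 100" --pt "0.2 0.096 0 0 0 -80 100" --pt "0.223 0.108 0 0 0 -90 100" --pt "0.223 0.108 0 0 0 -90 100"

```text
time: 10.88
position: [484.1, 104.3, 154.8]
tcp_rot: [0.654, -0.4, 0.59, -0.254]
force: [-0.6, -1.2, 1.2]
gripper_width: 1.0
```

>>> send_rows --pt "0 0 0 0 0 0 100" --pt "0 0 0 0 0 0 100" --pt "0 0 0 0 0 0 100"

```text
time: 11.25
position: [487.4, 101.1, 164.0]
tcp_rot: [0.66, -0.391, 0.588, -0.257]
force: [0.1, 0.2, 0.9]
gripper_width: 1.001
```

Run:
```python
from h import *
st,im=wshot("w6");mid=foot+66.5*d+1.3*v
print(st["time"],st["position"],st["force"],st["gripper_width"],st["joints"].round(2));print(row(st,mid-2*n,-n,v))
# roll: bright blob symmetric about column? print predicted pixels and dark/bright profile
for k,s in(("foot",0),("rb",35),("mid",66.5),("rt",95),("knob",140)):
    print(k,wproj(st,foot+s*d+1.3*v).round(1), wproj(st,foot+s*d+21.3*v).round(1))
g=cv2.cvtColor(im,cv2.COLOR_BGR2GRAY)
m=(g<70).astype(np.uint8);nn,l,sts,cen=cv2.connectedComponentsWithStats(m)
for i in range(1,nn):
    if 150<sts[i,4]<6000: print(sts[i],cen[i].round(1))
cv2.imwrite("pics/w6c.png",im)
r=int(wproj(st,mid)[1])
for q in(r-10,r,r+10):print(q,g[q,220:420:4])
```

```text
11.25 [487.4112223  101.07701528 163.97892936] [0.13749677 0.22645088 0.90216126] 1.0011990229992394 [ 0.67  0.59 -0.26  1.28 -0.83  2.28]
(array([ 0.11045975,  0.00255599, -0.00085566]), array([-0.28975058,  0.01330606, -0.12757724]))
foot [312.4 116.8] [339.2 116.8]
rb [312.8 162.5] [338.8 162.5]
mid [313.1 201.8] [338.3 201.7]
rt [313.3 235. ] [337.6 234.8]
knob [313.8 281.5] [336.4 281.3]
[ 585   54   55  121 3304] [622.1 115.9]
[  0 121  24  27 178] [ 10.6 134.3]
[442 180  42  46 631] [453.3 204.5]
[206 222  23  24 361] [216.8 232.1]
191 [199 205 190 199 191 177 169 188 197 111 110 112 114 195 234 235 218 162
 156 181 197 204 204 217 213 211 210 204 196 174 238 235 235 236 213 152
 149 149 149 151 154 150 147 151 148 148 146 154 150 151]
201 [129 139 146 148 147 149 150 147 145 146 128 131 135 161 236 234 235 176
 164 180 195 204 203 218 217 215 213 203 186 165 236 236 234 235 213 156
 153 152 148 155 153 158 149 149 152 145 149 147 147 158]
211 [181 186 184 155 146 144 144 147 143 146 147 148 135 128 236 235 236 211
 164 179 196 204 209 214 212 216 213 203 189 167 238 234 236 236 183 158
 158 147 151 155 155 154 155 147 152 148 149 150 155 101]
```

>>> send_rows --pt "0.05 0.0025 0 0 0 0 100" --pt "0.08 0.0025 0 0 0 0 100" --pt "0.1 0.0025 0 0 0 0 100" --pt "0.11 0.0025 -0.0005 0 0 0 100" --pt "0.11 0.0025 -0.0005 0 0 0 100" --pt "0.11 0.0025 -0.0005 0 0 0 100"

```text
time: 12.05
position: [506.3, 15.9, 97.3]
tcp_rot: [0.66, -0.393, 0.588, -0.256]
force: [0.4, 0.2, 0.3]
gripper_width: 1.001
```

Run:
```python
from h import *
import pickle
st=pickle.load(open("w6.pkl","rb"));g=cv2.imread("pics/w6c.png")
print("col313 BGR w6");print([(r,*g[r,311:316].mean(0).astype(int)) for r in range(96,310,3)])
from plant import bot
s=bot.read_state();mid=foot+66.5*d+1.3*v;print(s["time"],s["position"],s["force"],row(s,mid-2*n,-n,v))
```

```text
col313 BGR w6
[(96, np.int64(133), np.int64(150), np.int64(161)), (99, np.int64(132), np.int64(149), np.int64(160)), (102, np.int64(130), np.int64(148), np.int64(159)), (105, np.int64(220), np.int64(237), np.int64(245)), (108, np.int64(219), np.int64(235), np.int64(242)), (111, np.int64(218), np.int64(236), np.int64(242)), (114, np.int64(218), np.int64(235), np.int64(243)), (117, np.int64(220), np.int64(237), np.int64(244)), (120, np.int64(161), np.int64(177), np.int64(192)), (123, np.int64(194), np.int64(213), np.int64(225)), (126, np.int64(193), np.int64(213), np.int64(224)), (129, np.int64(195), np.int64(213), np.int64(225)), (132, np.int64(192), np.int64(211), np.int64(225)), (135, np.int64(186), np.int64(202), np.int64(216)), (138, np.int64(151), np.int64(167), np.int64(180)), (141, np.int64(155), np.int64(170), np.int64(183)), (144, np.int64(152), np.int64(167), np.int64(181)), (147, np.int64(153), np.int64(168), np.int64(182)), (150, np.int64(153), np.int64(168), np.int64(182)), (153, np.int64(151), np.int64(167), np.int64(180)), (156, np.int64(153), np.int64(167), np.int64(18
[... 2105 characters left out ...]
p.int64(53), np.int64(63)), (282, np.int64(49), np.int64(56), np.int64(66)), (285, np.int64(50), np.int64(59), np.int64(66)), (288, np.int64(46), np.int64(54), np.int64(66)), (291, np.int64(48), np.int64(55), np.int64(63)), (294, np.int64(47), np.int64(54), np.int64(64)), (297, np.int64(49), np.int64(60), np.int64(73)), (300, np.int64(57), np.int64(86), np.int64(114)), (303, np.int64(54), np.int64(83), np.int64(112)), (306, np.int64(56), np.int64(85), np.int64(114)), (309, np.int64(50), np.int64(80), np.int64(109))]
12.05 [506.25916546  15.90344054  97.34352669] [0.35496654 0.23238719 0.27262981] (array([ 0.00077436, -0.00174431, -0.00072579]), array([-0.07614012,  0.02959079, -0.02693428]))
```

>>> send_rows --pt "0 0 0 0 0 0 60" --pt "0 0 0 0 0 0 30" --pt "0 0 0 0 0 0 30" --pt "0 0 0 0 0 0 30" --pt "0 0 0 0 0 0 30" --pt "0 0 0 0 0 0 30"

```text
time: 12.8
position: [504.7, 15.6, 96.7]
tcp_rot: [0.658, -0.393, 0.589, -0.256]
force: [-5.8, 4.2, 4.2]
gripper_width: 0.451
```

Run:
```python
from h import *
import pickle
st=pickle.load(open("w6.pkl","rb"))
for nm,s,r in(("rt near",95,20),("rb near",35,20),("knob start",130,12),("foot",0,0)):print(nm,[wproj(st,foot+(s+k)*d+r*n).round(1)[1] for k in(0,2,4)])
from plant import bot
s=bot.read_state();print(s["time"],s["position"],s["force"],s["gripper_width"],s["joints"].round(2))
q=rot(s).inv().apply(foot+1.3*v+65*d-s["position"]);print("reel mid in tool (k=0)",q)
```

```text
rt near [np.float64(245.3), np.float64(247.7), np.float64(250.0)]
rb near [np.float64(167.5), np.float64(170.2), np.float64(173.0)]
knob start [np.float64(279.0), np.float64(281.0), np.float64(283.0)]
foot [np.float64(116.8), np.float64(119.4), np.float64(122.1)]
12.8 [504.6549876   15.61094126  96.72774687] [-5.80371894  4.22399561  4.23557688] 0.4505325773758746 [ 0.52  0.6  -0.44  0.93 -0.9   2.07]
reel mid in tool (k=0) [-1.52808932 -0.78459841  0.89760172]
```

Gripped at 0.45 (38 mm). The measured rows match the model, so the reel centre is at tool (-1.5,-0.9,0). Lift square off the slope.

>>> send_rows --pt "-0.005 0 0 0 0 0 30" --pt "-0.015 0 0 0 0 0 30" --pt "-0.04 0 0 0 0 0 30" --pt "-0.08 0 0 0 0 0 30" --pt "-0.11 0 0 0 0 0 30" --pt "-0.11 0 0 0 0 0 30"

```text
time: 13.55
position: [487.3, 106.1, 160.5]
tcp_rot: [0.661, -0.392, 0.587, -0.255]
force: [-0.2, -0.5, -3.3]
gripper_width: 0.448
```

Run:
```python
from h import *
from plant import bot
s=bot.read_state();print(s["time"],s["position"],s["force"],s["torque"],s["gripper_width"])
z=[np.cos(.0586),np.sin(.0586),0]
up=rot(s).inv().apply([0,0,100]);print("up100",up)
print(row(s,[505.4,-303.8,240],[0,0,-1],z))
```

```text
13.55 [487.29574109 106.14675759 160.49389606] [-0.15720125 -0.51165576 -3.25446492] [1.16066339 0.24593085 0.01311592] 0.4484352458699304
up100 [-57.52076774 -81.80010561   0.32249053]
(array([ 0.28456814, -0.29758369, -0.07190446]), array([ 8.4881964 ,  4.62379849, 54.7462237 ]))
```

>>> send_rows --pt "-0.03 -0.042 0 0 0 0 30" --pt "-0.058 -0.082 0 0.8 0.5 5.5 30" --pt "-0.015 -0.109 -0.009 2.1 1.15 13.7 30" --pt "0.028 -0.136 -0.018 3.4 1.8 21.9 30" --pt "0.071 -0.163 -0.027 4.7 2.5 30 30" --pt "0.114 -0.19 -0.036 5.9 3.2 38.2 30" --pt "0.157 -0.217 -0.045 7.2 3.9 46.4 30" --pt "0.2 -0.244 -0.054 8.5 4.6 54.7 30" --pt "0.243 -0.271 -0.063 8.5 4.6 54.7 30" --pt "0.285 -0.298 -0.072 8.5 4.6 54.7 30"

```text
time: 14.8
position: [501.7, -309.9, 239.0]
tcp_rot: [0.705, -0.02, 0.709, 0.018]
force: [0.0, 0.2, -2.3]
gripper_width: 0.445
```

>>> send_rows --pt "0 0 0 0 0 0 30" --pt "0 0 0 0 0 0 30" --pt "0 0 0 0 0 0 30"

```text
time: 15.18
position: [503.0, -305.8, 240.1]
tcp_rot: [0.706, -0.021, 0.708, 0.019]
force: [-0.0, 0.2, -2.9]
gripper_width: 0.448
```

Run:
```python
from h import *
from plant import bot
st,im=wshot("w7");print(st["time"],st["position"],st["force"],st["torque"],st["gripper_width"],st["joints"].round(2))
p=[503.9,-304.7,.0586];f=frame(p)
z=[np.cos(p[2]),np.sin(p[2]),0];print(row(st,[505.4,-303.8,78.5],[0,0,-1],z))
big=im[:,120:520].copy()
o=big.copy()
def L(a,b,c):cv2.line(o,np.int32(wproj(st,f(*a))-[120,0]),np.int32(wproj(st,f(*b))-[120,0]),c,1)
for y in(46,36,-38,-48):
    L((-22,y,89),(-18.9,y,89),(0,0,255));L((-18.9,y,89),(0,y,70),(0,0,255));L((0,y,70),(18.9,y,89),(0,0,255));L((18.9,y,89),(22,y,89),(0,0,255))
cv2.circle(o,np.int32(wproj(st,f(-110,0,77))-[120,0]),3,(0,255,0),1)
for a,b in(((-22,46,89),(-22,36,89)),):print(wproj(st,f(*a)))
A=np.zeros((600,800,3),np.uint8);A[:400,:400]=big;A[:400,400:]=o
t=bot.camera("top")["img"];s=bot.camera("scene")["img"]
A[400:600,:267]=cv2.resize(t[240:285,425:485],(267,200),interpolation=cv2.INTER_CUBIC)
A[400:600,267:534]=cv2.resize(s[115:160,300:360],(267,200),interpolation=cv2.INTER_CUBIC)
A[400:600,534:800]=cv2.resize(s[100:200,240:373],(266,200),interpolation=cv2.INTER_CUBIC)
cv2.imwrite("pics/d1.png",A)
```

```text
15.175 [ 503.02446297 -305.83234912  240.13791596] [-0.01293459  0.24685768 -2.87330909] [0.03899581 0.03302583 0.02692436] 0.44781337961597245 [-0.54  0.37  0.01  1.21 -0.    0.97]
(array([0.16162274, 0.00230598, 0.00305981]), array([-0.08738647, -0.20295249,  0.14605291]))
[291.30029858 139.64317417]
```

View pics/d1.png

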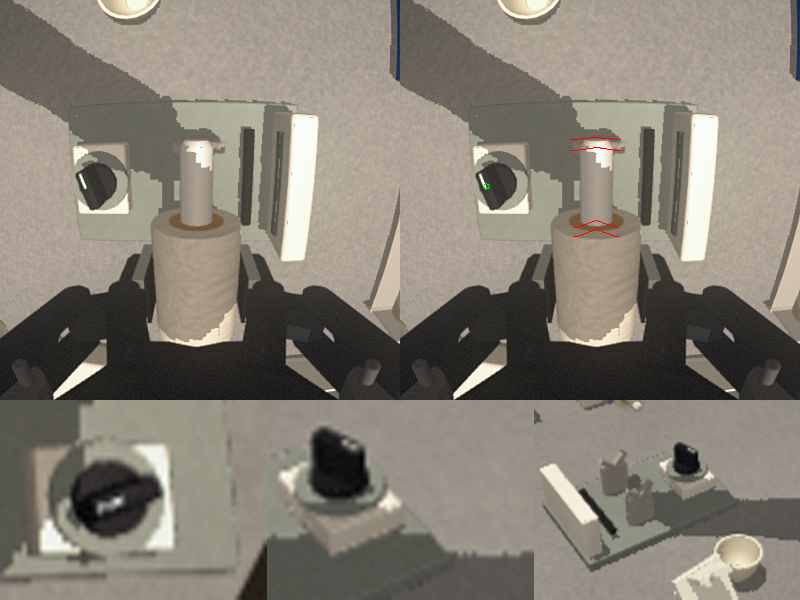

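The reel is over the dispenser, foot at (197,140) toward +y and knob toward the robot's right. The V tips at about (176,152) and (224,150) are ~3 mm toward +x. The bar runs from (80,165) to (97,203), a yaw of about -71°. That was my 12th picture, so I'll rely on numbers from here.

Run:
```python
from h import *
import pickle
st=pickle.load(open("w7.pkl","rb"))
im=cv2.imread("pics/w7.png");g=cv2.cvtColor(im,cv2.COLOR_BGR2GRAY)
print("cols",list(range(288,352,2)))
for r in range(128,162,2):print(r,*g[r,288:352:2])
f=frame([505.7,-304.7,.0586])
for y in(46,36):print([wproj(st,f(x,y,89)).round(0) for x in(-22,-19,19,22)])
# foot end of held reel
print("foot pred",[wproj(st,st["position"]+rot(st).apply([-1.5+h,64.1,0])).round(1) for h in(-7,0,7)])
```

```text
cols [288, 290, 292, 294, 296, 298, 300, 302, 304, 306, 308, 310, 312, 314, 316, 318, 320, 322, 324, 326, 328, 330, 332, 334, 336, 338, 340, 342, 344, 346, 348, 350]
128 99 101 102 104 102 104 105 100 152 167 166 170 175 174 175 156 113 115 116 120 174 168 173 175 176 174 169 174 169 176 174 171
130 100 102 110 101 103 106 104 103 97 99 105 107 103 109 106 130 98 104 100 101 105 113 169 169 168 170 171 171 176 174 173 173
132 102 102 101 106 103 107 100 100 104 105 104 104 100 107 105 104 101 103 102 104 102 106 153 166 173 168 170 169 172 176 173 173
134 103 101 102 106 98 103 102 99 103 100 104 106 105 108 103 105 105 104 106 108 108 104 100 106 170 167 174 171 177 175 175 172
136 102 101 98 105 104 101 98 104 100 102 104 100 101 101 100 104 97 99 103 98 100 101 99 102 106 145 171 168 173 173 170 174
138 103 103 105 99 105 101 97 102 95 100 105 108 109 107 109 106 107 106 107 104 99 101 100 102 105 102 156 176 173 173 173 171
140 103 102 102 103 102 115 108 107 129 139 135 136 138 132 132 136 138 145 143 147 135 104 101 111 112 114 127 167 170 174 171 170
142 101 99 106 109 101 105
[... 838 characters left out ...]
6 243 234 224 212 165 129 168 162 162 165 168 174 168 175
156 105 106 101 105 100 98 125 135 137 138 148 157 155 151 245 251 250 247 241 234 225 208 166 170 169 168 169 170 167 170 170 169
158 103 100 102 103 103 103 121 137 139 141 147 157 151 152 244 251 250 247 241 234 224 209 170 169 165 166 169 172 172 170 168 171
160 103 104 99 100 98 101 120 137 139 141 149 150 158 155 246 252 250 246 242 233 225 210 164 163 172 167 168 171 169 167 170 169
[array([293., 140.]), array([297., 140.]), array([339., 140.]), array([343., 140.])]
[array([293., 151.]), array([297., 151.]), array([339., 151.]), array([342., 151.])]
foot pred [array([312.1, 138.7]), array([312.4, 136.9]), array([312.5, 135.4])]
```

The V edges (cols 293-345, rows 140-152) agree with the model to ~1 mm after shifting 2.8 mm in z and 2.3 mm in y. Lower gently.

>>> send_rows --pt "0.03 0.0023 0.0028 0 0 0 30" --pt "0.07 0.0023 0.0028 0 0 0 30" --pt "0.11 0.0023 0.0028 0 0 0 30" --pt "0.13 0.0023 0.0028 0 0 0 30" --pt "0.142 0.0023 0.0028 0 0 0 30" --pt "0.148 0.0023 0.0028 0 0 0 30" --pt "0.152 0.0023 0.0028 0 0 0 30" --pt "0.154 0.0023 0.0028 0 0 0 30" --pt "0.154 0.0023 0.0028 0 0 0 30"

```text
time: 16.45
position: [506.1, -305.3, 86.9]
tcp_rot: [0.706, -0.021, 0.707, 0.018]
force: [-0.1, -0.0, -2.4]
gripper_width: 0.446
```

Run:
```python
from plant import bot
s=bot.read_state();print(s["time"],s["position"],s["force"],s["torque"],s["gripper_width"])
```

```text
16.45 [ 506.126242   -305.30262294   86.85609761] [-0.14366217 -0.03381316 -2.41170336] [0.01646473 0.05947405 0.02540085] 0.4462553053582618
```

>>> send_rows --pt "0.002 0.0015 0 0 0 0 30" --pt "0.004 0.0015 0 0 0 0 30" --pt "0.005 0.0015 0 0 0 0 30" --pt "0.006 0.0015 0 0 0 0 30" --pt "0.006 0.0015 0 0 0 0 30"

```text
time: 17.08
position: [505.7, -303.6, 81.4]
tcp_rot: [0.706, -0.021, 0.708, 0.019]
force: [-2.6, 2.4, 5.6]
gripper_width: 0.451
```

>>> send_rows --pt "0.001 0 0 0 0 0 30" --pt "0.002 0 0 0 0 0 30" --pt "0.002 0 0 0 0 0 30"

```text
time: 17.45
position: [505.7, -303.6, 81.2]
tcp_rot: [0.706, -0.021, 0.707, 0.018]
force: [-5.0, 3.2, 16.1]
gripper_width: 0.451
```

Run:
```python
from plant import bot
s=bot.read_state();print(s["time"],s["position"],s["force"],s["torque"],s["gripper_width"])
```

```text
17.45 [ 505.7165698  -303.63147333   81.20516423] [-5.0080873   3.19036556 16.11181266] [ 0.6768478   1.1116453  -0.01144995] 0.4505080939665489
```

Contact came ~3 mm early, with a sideways force in -x and the load on the foot side. I'll ease up, shift 1.5 mm to -x, and retry.

>>> send_rows --pt "-0.002 0 0 0 0 0 30" --pt "-0.003 0 -0.001 0 0 0 30" --pt "-0.003 0 -0.0015 0 0 0 30" --pt "-0.003 0 -0.0015 0 0 0 30"

```text
time: 17.95
position: [504.5, -303.8, 81.1]
tcp_rot: [0.706, -0.021, 0.708, 0.019]
force: [0.4, 0.1, -1.4]
gripper_width: 0.451
```

Run:
```python
from plant import bot
import cv2,numpy as np
from h import *
s=bot.read_state();print(s["time"],s["position"],s["force"],s["torque"],s["gripper_width"])
c=bot.camera("scene")["img"];cv2.imwrite("pics/s_hold.png",c)
f=frame([505.7,-303.6,.0586])
for nm,x,y,z in(("foot",0,63.5,83),("kn",0,-76.5,83),("rollK",0,-31.5,83),("rollF",0,28.5,83)):print(nm,proj("scene",f(x,y,z)).round(1))
g=cv2.cvtColor(c,cv2.COLOR_BGR2GRAY)
print("cols",list(range(276,320,2)))
for r in range(118,166,2):print(r,*g[r,276:320:2])
```

```text
17.95 [ 504.4612169  -303.82744214   81.05989747] [ 0.40990142  0.10824309 -1.42996326] [-0.00767184 -0.08085748  0.00384926] 0.45141375704903336
foot [295.9 148.4]
kn [274.3 123.9]
rollK [280.9 131.4]
rollF [290.2 142. ]
cols [276, 278, 280, 282, 284, 286, 288, 290, 292, 294, 296, 298, 300, 302, 304, 306, 308, 310, 312, 314, 316, 318]
118 25 25 25 33 25 29 24 27 26 134 43 25 28 25 133 143 145 147 147 147 148 149
120 26 27 26 25 25 27 25 24 28 87 27 25 28 25 144 147 145 148 149 147 148 146
122 25 27 25 23 23 29 28 23 27 27 29 31 25 51 146 147 152 91 29 54 116 148
124 44 25 28 29 26 75 134 36 26 27 28 26 26 113 146 148 148 41 20 29 53 103
126 27 26 26 28 140 139 144 87 23 25 28 23 80 143 122 142 145 50 15 17 20 51
128 28 26 27 28 147 120 141 60 25 27 26 143 144 142 143 142 141 64 16 16 12 15
130 42 24 22 71 135 130 125 42 20 47 77 147 144 141 142 229 164 51 17 16 18 15
132 28 28 23 135 140 136 126 66 24 98 81 141 142 164 239 188 148 39 27 23 12 20
134 30 26 26 138 140 139 133 124 61 98 83 143 144 143 175 159 147 48 27 25 28 24
136 29 25 57 131 138 141 137 132 119 101 54 141 144 139 13
[... 417 characters left out ...]
83 83 86 120 136 138 137
148 135 132 132 141 90 63 101 94 109 205 139 99 84 82 82 82 83 82 86 134 137 103
150 140 142 141 90 81 124 109 97 98 99 104 96 81 81 83 82 83 81 83 89 83 82
152 140 141 142 141 88 99 100 96 97 96 96 98 84 82 82 82 83 83 82 82 83 83
154 140 142 141 139 82 97 98 98 97 97 96 98 83 82 81 81 82 84 84 84 84 84
156 142 142 94 82 80 94 97 96 97 95 96 97 83 83 82 83 83 82 82 81 85 82
158 74 85 81 83 81 91 99 98 96 97 97 98 83 84 85 81 83 82 80 82 83 83
160 34 54 83 83 131 127 98 97 95 93 86 81 83 83 81 83 83 83 84 84 86 83
162 30 35 81 131 144 142 104 91 84 82 83 82 84 83 82 84 83 81 90 83 78 76
164 64 34 39 141 144 143 143 145 145 144 146 139 82 130 135 139 89 78 77 80 74 85
```

>>> send_rows --pt "0.001 0 0 0 0 0 30" --pt "0.002 0 0 0 0 0 30" --pt "0.002 0 0 0 0 0 30"

```text
time: 18.38
position: [504.8, -303.8, 80.6]
tcp_rot: [0.707, -0.021, 0.707, 0.019]
force: [-0.4, 1.2, 5.0]
gripper_width: 0.449
```

Run:
```python
from plant import bot
s=bot.read_state();print(s["time"],s["position"],s["force"],s["torque"],s["gripper_width"])
```

```text
18.375 [ 504.77113942 -303.84475937   80.55666371] [-0.37004713  1.21767365  4.97683284] [0.25913146 0.15923683 0.14412336] 0.4488923149730669
```

>>> send_rows --pt "-0.001 0 0 0 0 1.5 30" --pt "0 0 0 0 0 1.5 30" --pt "0 0 0 0 0 1.5 30" --pt "0.001 0 0 0 0 1.5 30" --pt "0.001 0 0 0 0 1.5 30"

```text
time: 19.0
position: [505.0, -304.0, 80.6]
tcp_rot: [0.706, -0.012, 0.707, 0.028]
force: [-2.9, 3.0, 14.1]
gripper_width: 0.447
```

Run:
```python
from plant import bot
s=bot.read_state();print(s["time"],s["position"],s["force"],s["torque"],s["gripper_width"])
```

```text
19.0 [ 504.95487339 -304.03505816   80.56006485] [-2.8662258   2.95165885 14.10368946] [ 0.38489835  0.40850847 -0.0299998 ] 0.44707363417673324
```

Both Vs now share the load with the axis ~80 mm up. I'll ease off and open.

>>> send_rows --pt "-0.0008 0 -0.0005 0 0 0 30" --pt "-0.0012 0 -0.0005 0 0 0 30" --pt "-0.0012 0 -0.0005 0 0 0 50" --pt "-0.0012 0 -0.0005 0 0 0 60" --pt "-0.0012 0 -0.0005 0 0 0 75" --pt "-0.0012 0 -0.0005 0 0 0 75" --pt "-0.0012 0 -0.0005 0 0 0 75"

```text
time: 19.88
position: [503.7, -303.8, 79.5]
tcp_rot: [0.706, -0.012, 0.708, 0.028]
force: [0.7, 0.2, -0.9]
gripper_width: 0.752
```

>>> send_rows --pt "-0.02 0 0 0 0 0 75" --pt "-0.05 0 0 0 0 0 75" --pt "-0.1 0 0 0 0 0 75" --pt "-0.14 0 0 0 0 -1.5 75" --pt "-0.14 0 0 0 0 -1.5 75" --pt "-0.14 0 0 0 0 -1.5 75"

```text
time: 20.62
position: [504.0, -306.7, 219.2]
tcp_rot: [0.706, -0.021, 0.708, 0.019]
force: [-0.4, -0.5, -0.0]
gripper_width: 0.751
```

Run:
```python
from h import *
from plant import bot
st,im=wshot("w8");print(st["time"],st["position"],st["force"],st["gripper_width"],st["joints"].round(2))
f=frame([505.4,-305,.0586])
pts={"foot":(0,65,80),"foottop":(0,65,87),"rollF near":(0,30,100),"rollK near":(0,-30,100),"knob mid":(0,-75,92),"resetTop":(-110,0,93),"reset":(-110,0,77),"rollL":(-20,0,80),"rollR":(20,0,80)}
for k,p in pts.items():print(k,wproj(st,f(*p)).round(1))
g=cv2.cvtColor(im,cv2.COLOR_BGR2GRAY)
p0=wproj(st,f(-110,0,85)).astype(int)
m=(g<62).astype(np.uint8);m[:, :p0[0]-40]=0;m[:,p0[0]+40:]=0;m[:p0[1]-40]=0;m[p0[1]+40:]=0
nn,l,ss,cen=cv2.connectedComponentsWithStats(m)
for i in range(1,nn):
    if ss[i,4]>80:print(ss[i],cen[i])
print("reset patch",p0)
for r in range(p0[1]-36,p0[1]+36,3):print(r,"".join("%4d"%x for x in g[r,p0[0]-36:p0[0]+39:3]))
c=int(wproj(st,f(0,0,100))[0]);print("axis col",c,[(r,int(g[r,c-1:c+2].mean())) for r in range(100,330,4)])
for r in (170,200):print(r,[int(x) for x in g[r,c-50:c+50:4]])
```

```text
20.625 [ 503.98802734 -306.74582327  219.1535181 ] [-0.42510406 -0.52327523 -0.04310074] 0.7509172504393569 [-0.54  0.38 -0.03  1.16 -0.    0.97]
foot [316.3 118.1]
foottop [316.3 118.4]
rollF near [316.4 162.7]
rollK near [316.5 232.1]
knob mid [316.6 272.6]
resetTop [193.5 196.7]
reset [199.7 191.8]
rollL [294.  192.1]
rollR [339. 192.]
[187 166  43  50 927] [208.64832794 186.22869471]
reset patch [196 194]
158  170 163 152 158 171 160 166 162 155 248 248 249 143 163 159 103 102  95 101 104 102 103  89 161 170
161  165 163 156 165 165 161 163 170 149 250 237 156 163 160 162 161 155 100 102 106 104 105 104  94 141
164  174 162 170 163 167 168 164 161 147 253 159 162 135 109  99 106 168 127 103 101 103  98 103 102  94
167  170 159 166 165 168 170 159 158 147 175 158 162 105 100  70  52  50  47  56  77 102 103 101 103 104
170  164 165 168 163 164 165 163 168 135 161 165 165 121  52  53  54  61  50  53  53  53  96  98 107 105
173  160 159 165 166 162 162 165 170 129 169 158  79  42  50  52  45  50  62  59  58  46  43 109 105 102
176  166 155 167 173 162 165 170 164 157 119  56  61  64 
[... 2097 characters left out ...]
, (184, 156), (188, 159), (192, 162), (196, 158), (200, 240), (204, 241), (208, 239), (212, 238), (216, 239), (220, 239), (224, 239), (228, 238), (232, 239), (236, 245), (240, 245), (244, 244), (248, 244), (252, 243), (256, 242), (260, 251), (264, 60), (268, 66), (272, 66), (276, 63), (280, 60), (284, 162), (288, 163), (292, 163), (296, 169), (300, 165), (304, 163), (308, 163), (312, 157), (316, 161), (320, 163), (324, 156), (328, 163)]
170 [100, 104, 101, 103, 100, 101, 102, 104, 136, 144, 149, 157, 147, 160, 160, 155, 153, 143, 134, 169, 163, 165, 167, 170, 105]
200 [163, 161, 160, 163, 157, 161, 159, 162, 165, 194, 227, 237, 241, 240, 240, 238, 236, 221, 178, 163, 165, 164, 161, 158, 100]
```

The reel lies as modelled: foot row ~119, roll 162-233, knob 262-283. Now I'll get the bar's yaw and the approach to the reset knob.

Run:
```python
from h import *
from plant import bot
import pickle
st=pickle.load(open("w8.pkl","rb"))
f=frame([504.8,-305,.0586]);c=f(-110,0,93);print("centre",c)
g=cv2.imread("pics/w8.png",0)
ys,xs=np.where(g[172:196,182:202]>150);k=(xs+182>186+ (ys+172-176)*.35)&(xs+182<192+(ys+172-176)*.6)
ys=ys[k]+172;xs=xs[k]+182;print(sorted(zip(ys.tolist(),xs.tolist())))
for deg in range(-85,-40,5):
    a=np.radians(deg);e=np.array([np.cos(a),np.sin(a),0])
    p,q=wproj(st,c+e*18),wproj(st,c-e*18);print(deg,p.round(1),q.round(1),((p-q)[0]/(p-q)[1]).round(3))
b=np.radians(-66);z=np.array([np.cos(b+np.pi/2),np.sin(b+np.pi/2),0])
s=bot.read_state();print(row(s,[c[0],c[1],150],[0,0,-1],z),row(s,[c[0],c[1],80],[0,0,-1],z))
```

```text
centre [ 394.98881376 -311.44231142   93.        ]
[(172, 185), (172, 186), (172, 187), (172, 188), (172, 189), (173, 185), (173, 186), (173, 187), (173, 188), (173, 189), (173, 190), (174, 186), (174, 187), (174, 188), (174, 189), (175, 186), (175, 187), (178, 190), (178, 191), (179, 190), (179, 191), (179, 192), (180, 190), (180, 191), (180, 192), (181, 191), (181, 192), (182, 191), (182, 192), (182, 193), (183, 191), (183, 192), (183, 193), (184, 192), (184, 193), (184, 194), (185, 192), (185, 193), (185, 194), (186, 193), (186, 194), (186, 195), (187, 193), (187, 194), (187, 195), (188, 193), (188, 194), (188, 195), (189, 194), (189, 195), (189, 196), (190, 194), (190, 195), (190, 196), (191, 195), (191, 196), (191, 197), (192, 195), (192, 196), (192, 197), (193, 196)]
-85 [195.7 215.5] [190.2 177.1] 0.143
-80 [197.3 215.4] [188.7 177.2] 0.225
-75 [198.8 215.2] [187.1 177.5] 0.309
-70 [200.3 214.8] [185.7 178. ] 0.397
-65 [201.7 214.3] [184.2 178.6] 0.489
-60 [203.  213.6] [182.9 179.3] 0.587
-55 [204.3 212.9] [181.6 180.2] 0.695
-50 [205.5 211.9] [180.5 181.2] 0.816
-45 [206.7 210.9] [179.4 182.3] 0.953
(array([ 0.06885225,  0.00128823, -0.10842326]), array([-20.79881806,  -0.25352498,   0.06810993])) (array([ 0.13885152,  0.00142523, -0.10813521]), array([-20.79881806,  -0.25352498,   0.06810993]))
```

>>> send_rows --pt "0.02 0.001 -0.04 -8 0 0 75" --pt "0.04 0.001 -0.08 -16 0 0 75" --pt "0.07 0.0013 -0.1083 -18.8 0 0 75" --pt "0.1 0.0013 -0.1083 -18.8 0 0 75" --pt "0.125 0.0013 -0.1083 -18.8 0 0 75" --pt "0.139 0.0013 -0.1083 -18.8 0 0 75" --pt "0.139 0.0013 -0.1083 -18.8 0 0 75" --pt "0.139 0.0013 -0.1083 -18.8 0 0 75"

```text
time: 21.68
position: [396.3, -312.5, 81.3]
tcp_rot: [0.693, -0.136, 0.695, 0.134]
force: [0.5, 0.3, -1.0]
gripper_width: 0.75
```

>>> send_rows --pt "0 0 0 0 0 0 50" --pt "0 0 0 0 0 0 25" --pt "0 0 0 0 0 0 5" --pt "0 0 0 0 0 0 5" --pt "0 0 0 0 0 0 5" --pt "0 0 0 0 0 0 5"

```text
time: 22.42
position: [395.0, -312.8, 81.6]
tcp_rot: [0.693, -0.136, 0.696, 0.133]
force: [-4.1, -0.9, 5.5]
gripper_width: 0.147
```

Run:
```python
from plant import bot
s=bot.read_state();print(s["time"],s["position"],s["force"],s["torque"],s["gripper_width"],s["joints"])
```

```text
22.425 [ 395.04300005 -312.81250445   81.59989299] [-4.09430753 -0.87191187  5.52754842] [-0.18724856  0.61450293 -0.03186659] 0.14656487615976102 [-0.66604876  0.35741462 -0.47200748  0.74082076 -0.00614395  0.52136409]
```

The bar is gripped (12.5 mm). Turning anticlockwise is negative about tool x.

>>> send_rows --pt "0 0 0 -6 0 0 5" --pt "0 0 0 -12 0 0 5" --pt "0 0 0 -18 0 0 5" --pt "0 0 0 -24 0 0 5" --pt "0 0 0 -26 0 0 5" --pt "0 0 0 -26 0 0 5"

```text
time: 23.18
position: [394.8, -313.0, 81.6]
tcp_rot: [0.644, -0.289, 0.648, 0.286]
force: [-4.1, -1.2, 4.1]
gripper_width: 0.149
```

Run:
```python
from h import *
from plant import bot
s=bot.read_state();print(s["time"],s["position"],s["force"],s["torque"],s["gripper_width"],np.degrees(np.arctan2(*rot(s).as_matrix()[[1,0],2])),s["joints"][5],s["joint_torque"][5])
```

```text
23.175 [ 394.78147439 -312.95567647   81.58473035] [-4.13011962 -1.24174407  4.09259937] [-0.24181062  0.66965268  0.04406668] 0.1491662216947052 47.974565120432764 0.06724703569312847 -4.863086360273883e-05
```

>>> send_rows --pt "0 0 0 -6 0 0 5" --pt "0 0 0 -12 0 0 5" --pt "0 0 0 -16 0 0 5" --pt "0 0 0 -16 0 0 5"

```text
time: 23.68
position: [394.7, -313.1, 81.6]
tcp_rot: [0.597, -0.376, 0.602, 0.374]
force: [-4.8, -1.9, 5.6]
gripper_width: 0.147
```

Run:
```python
from h import *
from plant import bot
s=bot.read_state();print(s["time"],s["position"],s["force"],s["torque"],s["gripper_width"],np.degrees(np.arctan2(*rot(s).as_matrix()[[1,0],2])),s["joints"][5])
```

```text
23.675 [ 394.67523866 -313.12124865   81.6128046 ] [-4.79355904 -1.85472654  5.60616546] [-0.33933022  0.78293376  0.07742347] 0.14688959298814516 63.980904470714755 -0.2122230315092514
```

>>> send_rows --pt "0 0 0 -4 0 0 5" --pt "0 0 0 -8 0 0 5" --pt "0 0 0 -12 0 0 5" --pt "0 0 0 -12 0 0 5"

```text
time: 24.18
position: [394.6, -313.3, 81.6]
tcp_rot: [0.555, -0.436, 0.56, 0.434]
force: [-4.3, -2.1, 5.3]
gripper_width: 0.146
```

Run:
```python
from h import *
from plant import bot
s=bot.read_state();print(s["time"],s["position"],s["force"],s["torque"],s["gripper_width"],np.degrees(np.arctan2(*rot(s).as_matrix()[[1,0],2])),s["joints"][5])
```

```text
24.175 [ 394.63246152 -313.251126     81.60995926] [-4.30095374 -2.12562315  5.30264211] [-0.39308444  0.81116812  0.04398408] 0.14606981531687246 75.97574958235602 -0.42163239972619887
```

>>> send_rows --pt "0 0 0 -3 0 0 5" --pt "0 0 0 -6 0 0 5" --pt "0 0 0 -9 0 0 5" --pt "0 0 0 -9 0 0 5"

```text
time: 24.68
position: [394.6, -313.4, 81.6]
tcp_rot: [0.519, -0.478, 0.524, 0.477]
force: [-5.4, -3.3, 5.2]
gripper_width: 0.148
```

Run:
```python
from h import *
from plant import bot
s=bot.read_state();print(s["time"],s["position"],s["force"],s["torque"],s["gripper_width"],np.degrees(np.arctan2(*rot(s).as_matrix()[[1,0],2])),s["joints"][5])
```

```text
24.675 [ 394.5771954  -313.37508681   81.62271247] [-5.36977758 -3.3330285   5.17308653] [-0.37608115  0.82073728  0.01881438] 0.14802811039454122 84.96318716502684 -0.5785992420585571
```

>>> send_rows --pt "0 0 0 -2 0 0 5" --pt "0 0 0 -4 0 0 5" --pt "0 0 0 -5 0 0 5" --pt "0 0 0 -5 0 0 5"

```text
time: 25.18
position: [394.6, -313.5, 81.6]
tcp_rot: [0.497, -0.5, 0.503, 0.499]
force: [-4.1, -2.9, 5.1]
gripper_width: 0.143
```

Run:
```python
from h import *
from plant import bot
s=bot.read_state();print(s["time"],s["position"],s["force"],s["torque"],s["gripper_width"],np.degrees(np.arctan2(*rot(s).as_matrix()[[1,0],2])),s["joints"][5])
```

```text
25.175 [ 394.57686204 -313.4604       81.62872081] [-4.14253687 -2.92767673  5.09204478] [-0.45350041  0.82441143 -0.00165233] 0.14299757177395692 89.95015065090043 -0.6656943140480748
```

>>> send_rows --pt "0 0 0 -2 0 0 5" --pt "0 0 0 -4 0 0 5" --pt "0 0 0 -4 0 0 5"

```text
time: 25.55
position: [394.6, -313.5, 81.6]
tcp_rot: [-0.48, 0.517, -0.485, -0.516]
force: [-4.7, -3.2, 5.1]
gripper_width: 0.15
```

Run:
```python
from h import *
from plant import bot
s=bot.read_state();print(s["time"],s["position"],s["force"],s["torque"],s["gripper_width"],np.degrees(np.arctan2(*rot(s).as_matrix()[[1,0],2])),s["joints"][5])
```

```text
25.55 [ 394.55877531 -313.45353494   81.59902325] [-4.6517437  -3.20419204  5.06674613] [-0.39537937  0.8642922  -0.34493139] 0.1497595744727018 93.88730815025356 -0.7344760073931065
```

>>> send_rows --pt "0 0 0 -2 0 0 5" --pt "0 0 0 -3 0 0 5" --pt "0 0 0 -3 0 0 5"

```text
time: 25.92
position: [394.6, -313.6, 81.7]
tcp_rot: [-0.467, 0.529, -0.473, -0.528]
force: [-4.0, -1.9, 5.8]
gripper_width: 0.147
```

Run:
```python
from h import *
from plant import bot
s=bot.read_state();print(s["time"],s["position"],s["force"],s["torque"],s["gripper_width"],np.degrees(np.arctan2(*rot(s).as_matrix()[[1,0],2])),s["joints"][5])
```

```text
25.925 [ 394.55341632 -313.56291888   81.66909818] [-4.00969369 -1.9173621   5.8085981 ] [-0.42291624  0.90476574 -1.60161974] 0.1474222174059807 96.67452870899318 -0.7834723485259738
```

Torque rose to -1.6 N m at yaw ~94°, so it is on the zero stop. Relax slightly, open, and retreat.

>>> send_rows --pt "0 0 0 1.5 0 0 5" --pt "0 0 0 1.5 0 0 25" --pt "0 0 0 1.5 0 0 50" --pt "0 0 0 1.5 0 0 70" --pt "0 0 0 1.5 0 0 70" --pt "-0.03 0 0 1.5 0 0 70" --pt "-0.08 0 0 1.5 0 0 70" --pt "-0.13 0 0 1.5 0 0 70" --pt "-0.18 0 0 1.5 0 0 70" --pt "-0.18 0 0 1.5 0 0 70"

```text
time: 27.18
position: [398.4, -313.2, 265.1]
tcp_rot: [-0.474, 0.527, -0.476, -0.52]
force: [0.6, 0.0, -0.0]
gripper_width: 0.701
```

Run:
```python
from h import *
st,im=wshot("w9");print(st["time"],st["position"],st["force"],st["gripper_width"])
f=frame([504.8,-305,.0586]);c=f(-110,0,93);p=wproj(st,c).astype(int);print("bar centre pred",p)
g=cv2.cvtColor(im,cv2.COLOR_BGR2GRAY)
for r in range(p[1]-36,p[1]+36,3):print(r,"".join("%4d"%x for x in g[r,p[0]-36:p[0]+39:3]))
for deg in(-6,0,3.4,6):
    a=np.radians(deg);e=np.array([np.cos(a),np.sin(a),0]);print(deg,wproj(st,c+e*18).round(1),wproj(st,c-e*18).round(1))
```

```text
27.175 [ 398.41174597 -313.15025138  265.11459304] [ 0.60454855  0.01725537 -0.03020179] 0.7008839490139352
bar centre pred [318 181]
145  156 238 245 247 153 157 159 122  95  99 100  97  94  95  93  98  95 132 152 143 143 140 138 127  92
148  159 239 241 246 153 156  95  96  99  96  96  97  97  92  96  96  94  95 106 157 155 157 156 151  94
151  159 238 242 243 250  89 109  99  94  96  96  97  94  91  93  97  92  96  92 102 158 157 156 150  88
154  158 235 242 244 163 163 174 173 183  74  60  45  46  42  58  90 165  91  89  94 126 155 155 151  93
157  159 237 242 235 174 174 177 181  79  47  47  50  45  45  49  43  70 166  93  90  93 145 153 148 148
160  159 239 244 146 171 175 179  68  69  69  55  49  60  43  49  47  61  83 171 146 111 124 156 154 145
163  159 240 244 170 171 175 133  66  68  66  58  49 156  47  52  58  64  56  99 165 161 145 245 235 139
166  156 241 227 170 174 172  80  70  74  73  52  60 248  58  48  59  61  67  75 163 160 156 242 221 149
169  156 240 217 173 175 174  58  72  68  75  58  62 247  55  54  58  60  65  50 161 156 157 241 212 152
172  156 241 209 176 
[... 976 characters left out ...]
 155 154 149 150 154 151 150 148 151 149 152 152 152
202  154 158 154 156 155 153 151 153 154 155 150 151 148 153 144 152 152 151 150 150 150 151 145 152 152
205  151 156 154 155 155 153 152 155 151 153 152 151 152 154 151 153 148 151 152 148 151 153 152 153 149
208  155 150 155 152 150 149 150 155 150 155 149 151 150 147 152 149 151 152 153 152 151 150 150 155 148
211  152 151 151 147 154 149 149 153 154 150 150 147 151 148 151 147 150 150 149 151 149 145 155 150 148
214  159 154 156 151 150 150 153 154 155 151 147 144 148 153 144 150 152 150 146 147 147 150 148 148 150
-6 [314.5 198.3] [321.9 163.7]
0 [316.4 198.6] [320.  163.4]
3.4 [317.5 198.7] [318.9 163.4]
6 [318.3 198.7] [318.  163.3]
```

The white stripe is vertical at col 318 (yaw ≈ 4°, which is the dispenser's x axis), so the reset is at zero. Final numeric check of the reel and the bystanders.

Run:
```python
from h import *
from plant import bot
f=frame([504.8,-305,.0586])
for n in("scene","top"):
    im=bot.camera(n)["img"];cv2.imwrite(f"pics/{n}_end.png",im);g=cv2.cvtColor(im,cv2.COLOR_BGR2GRAY)
    print(n,{k:proj(n,f(*p)).round(1).tolist() for k,p in dict(knob=(0,-75,80),mid=(0,0,80),foot=(0,65,80),up5=(0,-75,85)).items()})
    p=proj(n,f(0,-75,80)).astype(int);m=(g<60).astype(np.uint8);w=np.zeros_like(m);w[p[1]-14:p[1]+14,p[0]-14:p[0]+14]=1
    _,l,ss,cen=cv2.connectedComponentsWithStats(m*w);print("dark",[(ss[i].tolist(),cen[i].round(1).tolist()) for i in range(1,len(ss)) if ss[i,4]>15])
    d0=cv2.absdiff(im,cv2.imread(f"pics/{n}0.png")).max(2)
    m=cv2.morphologyEx((d0>60).astype(np.uint8),cv2.MORPH_OPEN,np.ones((4,4)));_,_,ss,_=cv2.connectedComponentsWithStats(m);print("changed",ss[1:].tolist())
```

```text
scene {'knob': [274.7, 124.5], 'mid': [285.9, 137.3], 'foot': [296.2, 149.1], 'up5': [274.5, 123.3]}
dark [([271, 120, 8, 9, 33], [273.6, 123.2])]
changed [[301, 0, 27, 23, 406], [475, 0, 136, 115, 6835], [541, 0, 6, 4, 22], [561, 0, 79, 37, 1787], [300, 24, 4, 4, 16], [298, 35, 34, 44, 885], [589, 51, 7, 6, 38], [474, 70, 6, 7, 37], [565, 74, 16, 22, 160], [455, 86, 15, 36, 391], [272, 122, 5, 5, 25], [505, 125, 23, 21, 338], [278, 128, 14, 14, 141], [343, 139, 14, 18, 165], [355, 141, 6, 4, 24], [365, 142, 11, 8, 64], [511, 148, 83, 136, 4895], [358, 151, 6, 6, 36], [492, 184, 4, 4, 16], [596, 189, 44, 88, 1696], [562, 260, 4, 6, 24], [376, 264, 13, 22, 224], [595, 270, 11, 8, 66], [595, 279, 4, 4, 16], [603, 279, 5, 6, 30], [587, 280, 4, 5, 20], [580, 285, 4, 8, 32], [370, 286, 9, 12, 74], [585, 286, 8, 7, 43], [377, 288, 15, 14, 144], [602, 288, 5, 4, 20], [590, 296, 7, 5, 34], [612, 302, 4, 4, 16], [612, 307, 4, 4, 16], [592, 320, 4, 4, 16]]
top {'knob': [477.7, 216.9], 'mid': [448.4, 217.7], 'foot': [422.9, 218.5], 'up5': [478.4, 216.6]}
dark [([474, 213, 10, 9, 72], [478.8, 216.8])]
changed [[215, 189, 22, 22, 284], [594, 200, 20, 13, 174], [459, 204, 181, 196, 16004], [628, 211, 5, 5, 24], [441, 212, 25, 14, 265], [477, 214, 8, 9, 70], [426, 217, 7, 5, 32], [418, 224, 5, 5, 23], [445, 229, 5, 4, 20], [418, 271, 14, 9, 96], [435, 270, 5, 5, 24], [598, 338, 4, 5, 20], [24, 343, 20, 11, 130], [0, 348, 69, 52, 2813], [92, 363, 17, 25, 330], [70, 367, 4, 4, 16], [285, 382, 19, 18, 260], [60, 388, 9, 12, 88], [274, 390, 10, 10, 75]]
```

```bash
python3 -c "
from plant import bot
print(bot.read_state()['time'],bot.close_job())"
```

```text
the job is handed in; nothing more can be done
27.325 None
```

I loaded the full reel and handed the job in at 27.3 s of the 72 s allowed; no verdict was reported. I lifted the reel from the rack by its knob, parked it at the toe stop and let go. I then gripped it again across the roll and laid it in the dispenser with the knob on the right. Last, I turned the reset knob anticlockwise to its stop, let go and backed off.

**Reel:** In the wrist view after letting go, the foot, roll and knob lay within about 1–2 mm of where they should. The final scene and top pictures put the knob about 1–2 pixels from prediction, and I could not tell whether that is a real offset. That the reel lies level I judged only from the forces before release.

**Laying it in:** Contact came about 3 mm early, peaking at about 16 N upward and mostly on the foot side. I shifted 1.5 mm and tilted 1.5°. The load was then shared, still somewhat more on the foot side (14 N), and I eased off before opening.

**Reset:** The turning torque rose to 1.6 N m at the stop, and after release the bar lines up with the dispenser's axis.

**Bystanders:** Comparing the final pictures with the first, I saw no sign that the used-up reels, bottles, bowl or spatula had moved. I used all 12 picture views, so I made these last checks from pixel values and did not view the final images.

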